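# Seat a resin sample mount in the self-centring microscope holder

## Robot

A 6-joint arm with a two-finger parallel gripper is mounted at the origin on the work surface. World frame = base frame: x ahead of the robot, y to its left, z up, the work surface at z = 0. Lengths are in m, angles in rad, forces in N, time in s.
With the tool pointing down it reaches from about 0.35 to 0.85 m from the base axis. Payload 8.1 kg.
Tool frame: the origin (TCP) lies on the centre line of the jaws, within the pads' length; the fingertips stand 19 mm ahead of it and the grasp point (between the pads) is the TCP (robot.tips_ahead is the distance from the TCP to the fingertips, in m); y points along the fingers, z is the direction in which the jaws open and shut, and the axes are right-handed (so a half turn about y gives the same grasp; the last joint's range is limited). The gripper opens to 93 mm and grips with 3 to 60 N. Pads are 15 mm wide; open, the fingers measure 128 mm over their backs; the gripper's body (75 mm by 188 mm) begins 65 mm behind the grasp point.
Start: joints at [-1.265, 0.13, 1.488, -0, 1.523, -0.085], TCP at [0.229, -0.555, 0.238] pointing down, gripper open.
Joint ranges: [-2.96, 2.96], [-0.89, 2.26], [0.02, 2.5], [-1.34, 4.48], [0, 2.73], [-2.66, 2.66]. Speed limits (rad/s): [2.39, 2.39, 2.79, 3.14, 3.14, 3.14].

## Interface

Orientations are given as a rotation vector (axis times angle).
In Python, from plant import robot, imaging, models gives the robot as it stands.
- The arm moves only by the tool carry_out, never from a script. Its argument "motion" is one flat list of numbers, 7 for each row, row after row: the shift along the tool's x, y, z in m, then the turn, a rotation vector about the tool's x, y, z in degrees, then the opening, from -1 (shut) to 1 (fully open). A call has exactly 5 rows; each row shifts and turns the pose as measured when the row begins, along the tool's axes as they then stand; what a row does not reach is not made up. A row lasts 1/10 s, in which the tool goes at most 50 mm and 8.59 degrees, less where a joint would pass 70% of its speed; a pose out of reach is approached as far as the arm can. A call is refused whole if a number of a shift passes 0.05 or a number of a turn 8.59, either way. A call with a gripper value outside its range is refused whole. The fingers move at their own pace and stop on an object; "squeeze" is the grip in N (left out, the last holds). Time passes only in rows, so rows that do not move let the fingers close, or fill a call up. It gives the time, the measured TCP pose, the force and the opening at its end, in the units of the state.
- robot.read_state(): the state, without advancing time (a new reading comes with each control period).
- imaging.read_camera(name): name is "side" or "top"; returns the picture (480x640x3 uint8, blue, green, red); there is no depth.
- imaging.camera_model(name): a dict with "K" (3x3 intrinsics, pixels), "k1" (the pictures are not rectified: a ray, as slopes to the right and down, at radius r is drawn at 1 + k1 r^2 times it, then the intrinsics apply), "position" and "orientation" of the camera in the world. Camera axes: x right, y down, z forward; pixel columns grow to the right and rows downward; lengths in m; the calibration is good to about 2 mm. A picture is of the moment at which its call begins. camera_model takes no time and is no camera call.
- robot.close_job(): hands the job in, once; it reports no verdict.
Trained networks look in the newest picture that a camera, given by its name, has taken for a name from the list of things; names that differ only in an ending like _2 or _b are one class to them, and where a whole thing is asked for, a point or a joint stands for the part that bears it (a point fixed in the world has none). Each returns a list of dicts, best first, with "confidence" (0 to 1); they miss things now and then, are a little off and sometimes report something else, mostly with a low value. They report only what shows in the picture. A call takes as long as a camera call.
- models.outline_of(camera, thing): "pixels" (480x640 bool, what is visible of it) and "pixel" ([column, row] in pixels, amid what is visible of it).
The state is a dict: "t": time; "q": joint angles; "dq": joint speeds; "joint_torque": joint torques, N m; "tool_pos": TCP position; "orientation": TCP orientation; "force": force on the tool from outside, world axes, zero at the start; "wrist_torque": the same for the moment, N m; "opening": finger opening in m.
Only numpy, scipy, OpenCV 4.12 (cv2) and the standard library are available. Lean on these libraries where they do the work, as an engineer would, in place of code of your own. Each camera call takes 0.05 s, during which the arm holds its last target.

## Task

Set the black resin sample mount upright on the red loading circle of the microscope's sample holder, without dropping it, and let go. Then, with the fingers shut, push it along the bed between the two sprung jaws until it is fully home in the V, and bed it there with a firm but gentle press of about 10 newtons for a moment (more than 15 could chip the resin). Take the hand away and leave the other things on the bench alone.

Things in the scene. Friction and masses are not known exactly. Their poses are not given: they have to be found in the camera images.
- holder: Microscope sample holder, fixed on the green mat: aluminium bed 200 mm long (its x), 110 mm wide (its y), 12 mm thick; origin at the centre of its underside, z up. The mount is pushed over the bed along +x into a blue nest head: two sprung jaws as a funnel, then an 80 degree steel V, 20 mm high, open to -x, all centred on y = 0. Highest point: brass thumbscrew, 32 mm above the bed.
- home_mid (a point): Point on the bed's top, 24 mm on +x from the holder's origin. A thumbscrew locks the nest head at another place each time: a mount fully home has its centre on y = 0 and anywhere within 10 mm of this point along the holder's x. Where exactly is NOT reported: see it or feel for it. At home the rigid V stops the mount; the funnel's mouth lies 32 mm before home.
- load (a point): Centre of the red loading circle (44 mm across) drawn on the holder's bed, at the bed's top surface, 58 mm on -x from the holder's origin; its axes are the holder's.
- mount_center (a point): The black resin sample mount: a smooth, slippery upright cylinder (friction about 0.3) 40 mm across and 25 mm high, 40 to 85 g, three copper strips showing in its top face. This point is its centre, half-way up; z along its axis.
- jaw_left (a joint): Opening angle (rad) of the sprung jaw on the holder's +y side: arm with white roller and flared lip, 6 to 19 mm above the bed; the funnel narrows from 58 mm to 24 mm between the rollers. 0 = empty; 0.18 as the mount's widest part passes, 14 mm before home (takes a push of 4 to 9 N, which then dies away); about 0.08 at home, roller closed in behind the mount.
- jaw_right (a joint): The same for the jaw on the holder's -y side.
- other_mount_center (a point): Centre, half-way up, of another mount of the same size, white with dark strips, standing on the mat: to be left alone.
- drink_mid (a point): Point 100 mm up the axis of the closed drink bottle (66 mm across, 205 mm high, amber with a yellow cap) standing on the mat: to be left alone.
- loupe_mid (a point): Point 14 mm up the axis of the black eye loupe (38 mm across, 28 mm high) standing on the mat: to be left alone.

How it is judged:
On the way, in this order (a step that is already met when the one before it is completed fails the run):
1. the black mount stands upright on the loading circle (centre within 12 mm of the circle's), let go (horizontal distance between mount_center and load below 0.012 m and z of mount_center in the frame of load below 0.0145 m and angle between mount_center's own z axis and vertical below 0.1 rad and contact force between the fingers and mount below 0.1 N), for 0.2 s.
2. the mount is fully home in the V, both jaws closed in behind it, and the fingers press on it with more than 6 N for 0.3 s (value of joint jaw_left between 0.05 and 0.11 rad and value of joint jaw_right between 0.05 and 0.11 rad and x of mount_center in the frame of holder above 0.0115 m and contact force between the fingers and mount above 6 N), for 0.3 s.
At the end, for the whole second after the job is handed in: The black mount stands upright (within 0.06 rad) and at rest, fully home in the V: centred within 2 mm across the holder, centre beyond x = 11.5 mm of the holder, both jaws closed in behind it (each at 0.05 to 0.11 rad, so within about 2 mm of home) (value of joint jaw_left between 0.05 and 0.11 rad and value of joint jaw_right between 0.05 and 0.11 rad and x of mount_center in the frame of holder above 0.0115 m and y of mount_center in the frame of holder between -0.002 and 0.002 m and angle between mount_center's own z axis and vertical below 0.06 rad and linear speed of mount below 0.01 m/s); the robot touches nothing.
It fails at once if the fingers press on the mount with more than 15 N while it is in the jaws (contact force between the fingers and mount above 15 N and value of joint any of jaw_left, jaw_right above 0.02 rad).
It fails at once if the mount is dropped: let go more than 12 mm above the bed (height (world z) of mount_center above 0.0385 m and contact force between the fingers and mount below 0.05 N).
It fails at once if the other mount, the bottle or the loupe is moved more than 15 mm (distance of any of other_mount_center, drink_mid, loupe_mid from where it was at the start of the episode above 0.015 m).
It also fails if it takes over 64 s, if anything falls off the work surface, if the arm or the gripper's body presses on something with over 40 N, if the wrist force passes 120 N, or if a joint passes its speed limit or range.

## Working session

There is one attempt and no reset: what is moved stays moved. The work goes in short steps, Python scripts to look and compute and a tool call to move; the robot and the scene stay as the last step left them, time stands still between calls to the robot, and variables do not carry over. Pictures are saved under pics/ and viewed, and the job is handed in when it is done.

Besides the shell and the picture viewer there is one more tool, called after "Request:" as name(argument=value, ...), one argument or row to a line, values as JSON. carry_out: Moves the arm, as the interface text tells. Its arguments: {"type":"object","properties":{"motion":{"type":"array","items":{"type":"number"}},"squeeze":{"type":"number"}},"required":["motion"]}

```bash
ls; mkdir -p pics; python3 - <<'E'
from plant import robot, imaging, models
import cv2
s=robot.read_state()
print({k:(v if not hasattr(v,'round') else v) for k,v in s.items()}, robot.tips_ahead)
for c in ("side","top"):
    im=imaging.read_camera(c); cv2.imwrite(f"pics/{c}0.png",im)
    print(c,imaging.camera_model(c))
    for th in ("mount_center","holder","jaw_left","other_mount_center","loupe_mid","drink_mid"):
        r=models.outline_of(c,th)
        print(th,[(round(x['confidence'],2),[round(float(p)) for p in x['pixel']],int(x['pixels'].sum())) for x in r[:3]])
E
```

```text
pics
{'t': 0.0, 'q': array([-1.26542657e+00,  1.31153280e-01,  1.48926848e+00,  9.14432957e-06,
        1.52298426e+00, -8.53641363e-02]), 'dq': array([-0.00079201,  0.00021986, -0.00161491, -0.00202022, -0.00020631,
       -0.00144461]), 'joint_torque': array([-1.40824945e-03, -5.59855950e+01, -4.91756666e+01,  7.68215465e-02,
        3.56226624e-02, -1.23188861e-04]), 'tool_pos': array([ 0.22840506, -0.5542562 ,  0.23659805]), 'orientation': array([-0.39740499,  2.0090656 , -2.00537556]), 'force': array([-0.4646714 ,  0.09530033, -0.47898685]), 'wrist_torque': array([ 0.03111978, -0.05582764, -0.0777679 ]), 'opening': 0.09292521054171712} 0.019
side {'K': array([[493.50721008,   0.        , 313.17618795],
       [  0.        , 493.50721008, 237.50722621],
       [  0.        ,   0.        ,   1.        ]]), 'k1': 0.01297799435173114, 'position': array([ 0.32564379, -0.71178838,  0.54672138]), 'orientation': array([-2.09179538,  0.30659441, -0.20704076])}
mount_center [(0.77, [316, 347], 651)]
holder [(0.82, [280, 252], 3525)]
jaw_left [(0.65, [282, 238], 163)]
other_mount_center [(0.98, [382, 406], 913), (0.2, [246, 176], 2123)]
loupe_mid [(0.63, [389, 296], 417)]
drink_mid [(0.65, [245, 178], 2170), (0.24, [281, 254], 3529)]
top {'K': array([[603.76602758,   0.        , 319.00485422],
       [  0.        , 603.76602758, 243.96562699],
       [  0.        ,   0.        ,   1.        ]]), 'k1': 0.057408203098539126, 'position': array([0.4607152 , 0.00309925, 1.40800462]), 'orientation': array([-2.20748194,  2.14617914, -0.06700638])}
mount_center [(0.78, [397, 268], 242)]
holder [(0.61, [283, 255], 4172)]
jaw_left [(0.61, [268, 243], 81)]
other_mount_center [(0.59, [461, 246], 285)]
loupe_mid [(0.57, [369, 199], 188)]
drink_mid [(0.86, [172, 262], 1143)]
```

View pics/side0.png

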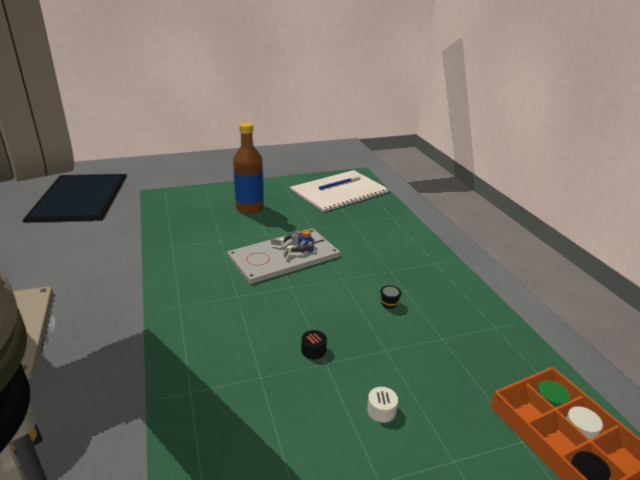

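View pics/top0.png

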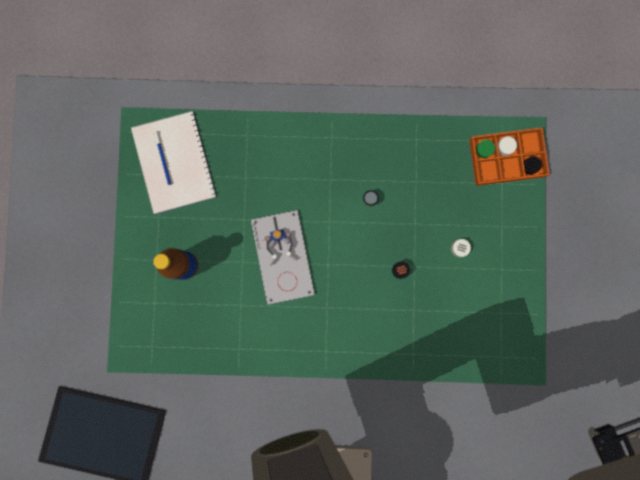

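```bash
python3 - <<'E'
import cv2
im=cv2.imread("pics/top0.png")[170:310,220:420]; cv2.imwrite("pics/top0z.png",cv2.resize(im,None,fx=4,fy=4,interpolation=cv2.INTER_CUBIC)[:, :800])
im=cv2.imread("pics/side0.png")[190:390,200:420]; cv2.imwrite("pics/side0z.png",cv2.resize(im,None,fx=3,fy=3,interpolation=cv2.INTER_CUBIC))
E
```

```text
(no output)
```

View pics/top0z.png

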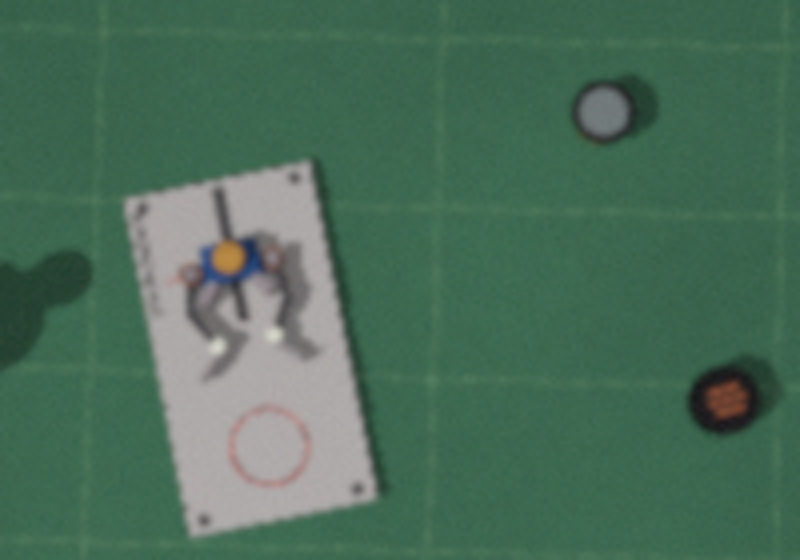

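View pics/side0z.png

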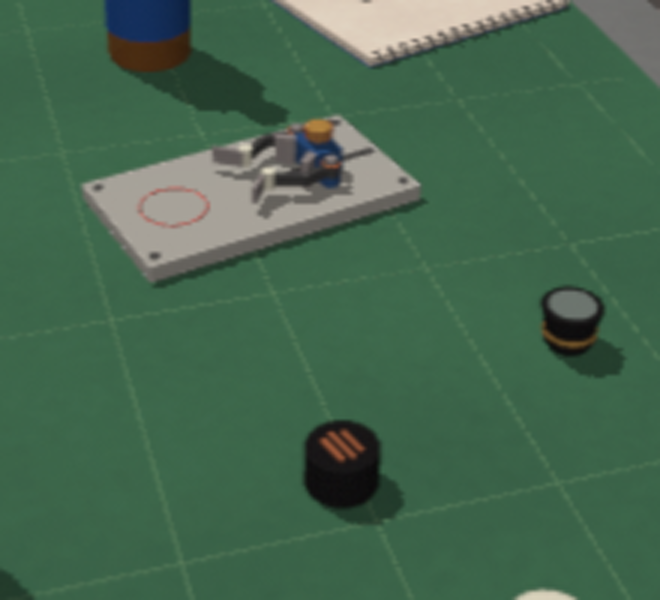

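```bash
cat > h.py <<'E'
import numpy as np, cv2
from scipy.spatial.transform import Rotation as R
from scipy.optimize import least_squares
from plant import robot, imaging, models
CM={c:imaging.camera_model(c) for c in("side","top")}
def proj(c,P):
    m=CM[c]; P=np.atleast_2d(P); p=R.from_rotvec(m['orientation']).inv().apply(P-m['position'])
    s=p[:,:2]/p[:,2:]; r2=(s**2).sum(1,keepdims=True); s=s*(1+m['k1']*r2)
    return s@m['K'][:2,:2].T+m['K'][:2,2]
def toplane(c,px,z):
    m=CM[c]; px=np.atleast_2d(np.asarray(px,float)); d=(px-m['K'][:2,2])/m['K'][0,0]; s=d.copy()
    for _ in range(20): s=d/(1+m['k1']*(s**2).sum(1,keepdims=True))
    r=R.from_rotvec(m['orientation']).apply(np.c_[s,np.ones(len(s))])
    return m['position']+r*((z-m['position'][2])/r[:,2])[:,None]
def cyl(x,y,z0,h,r):
    a=np.linspace(0,2*np.pi,48,endpoint=False); o=np.c_[x+r*np.cos(a),y+r*np.sin(a)]
    return np.r_[np.c_[o,np.full(48,z0)],np.c_[o,np.full(48,z0+h)]]
def hullmom(c,P):
    h=cv2.convexHull(proj(c,P).astype(np.float32)); m=cv2.moments(h); return np.array([m['m10'],m['m01']])/m['m00'],m['m00']
def fitcyl(c,thing,z0=0,h=.025,r=.02,x0=(.45,-.1)):
    o=models.outline_of(c,thing)[0]; ys,xs=np.nonzero(o['pixels']); cen=np.array([xs.mean(),ys.mean()])
    s=least_squares(lambda v:hullmom(c,cyl(v[0],v[1],z0,h,r))[0]-cen,x0,x_scale=.01,diff_step=1e-4)
    return s.x,o['confidence'],len(xs),hullmom(c,cyl(*s.x,z0,h,r))[1]
E
python3 - <<'E'
from h import *
t=np.array([[251,219.75],[298.25,210],[314.5,293.75],[267.75,304.25]])
s=np.array([[228,252.3],[251,279.3],[339.7,252.3],[311.7,229.3]])
print(toplane('top',t,.012).round(4)); print(toplane('side',s,.012).round(4))
for c in("top","side"):
    im=imaging.read_camera(c)
    for th in("mount_center","other_mount_center","loupe_mid"):
        o=fitcyl(c,th,h=.028 if th[0]=='l' else .025,r=.019 if th[0]=='l' else .02); print(c,th,o)
    b,g,r=[im[...,i].astype(int) for i in range(3)]
    m=((r-g>18)&(r-b>12)&(r>100))
    x0,y0,x1,y1=(270,260,305,300) if c=="top" else (240,245,275,272)
    ys,xs=np.nonzero(m[y0:y1,x0:x1]); P=toplane(c,np.c_[xs+x0,ys+y0],.012)
    f=least_squares(lambda v:np.hypot(P[:,0]-v[0],P[:,1]-v[1])-v[2],[P[:,0].mean(),P[:,1].mean(),.022],loss='soft_l1',f_scale=.001)
    print(c,'circle',f.x,len(xs))
E
```

```text
[[0.617  0.1827 0.012 ]
 [0.6428 0.0735 0.012 ]
 [0.4496 0.03   0.012 ]
 [0.4225 0.1369 0.012 ]]
[[0.4251 0.1315 0.012 ]
 [0.4512 0.0282 0.012 ]
 [0.6416 0.0722 0.012 ]
 [0.6147 0.1763 0.012 ]]
top mount_center (array([ 0.51040992, -0.16772144]), 0.66, 272, 261.35963998455554)
top other_mount_center (array([ 0.56551504, -0.30273364]), 0.77, 288, 281.89105827664025)
top loupe_mid (array([ 0.67643973, -0.09425581]), 0.52, 160, 241.3519426214043)
top circle [0.47650564 0.09461357 0.02200981] 107
side mount_center (array([ 0.51108855, -0.1664382 ]), 0.61, 664, 671.0875313933939)
side other_mount_center (array([ 0.56546301, -0.30360742]), 0.7, 835, 928.7947674943134)
side loupe_mid (array([ 0.67629452, -0.09146786]), 0.89, 412, 499.0765710887499)
side circle [0.47656241 0.0941174  0.02211664] 87
```

```bash
python3 - <<'E'
from h import *
def box(v):
    x,y,a=v; c,s=np.cos(a),np.sin(a)
    L=np.array([[i,j,k] for i in(-.1,.1) for j in(-.055,.055) for k in(0,.012)])
    return np.c_[x+c*L[:,0]-s*L[:,1],y+s*L[:,0]+c*L[:,1],L[:,2]]
res={}
dts={}
for c in("top","side"):
    im=imaging.read_camera(c); 
    S=4
    M=np.zeros(im.shape[:2])
    b,g,r=[cv2.resize(im[...,i],None,fx=S,fy=S,interpolation=cv2.INTER_LINEAR).astype(float) for i in range(3)]
    m=(r>g*0.85).astype(np.uint8)   # non-green
    roi=np.zeros_like(m); h=cv2.convexHull(proj(c,box([.533,.104,.2275])).astype(np.float32)*S).astype(int)
    cv2.fillConvexPoly(roi,h,1); big=cv2.dilate(roi,np.ones((41,41))) ; m&=big
    cs,_=cv2.findContours(m,cv2.RETR_EXTERNAL,cv2.CHAIN_APPROX_NONE); k=max(cs,key=cv2.contourArea)[:,0].astype(float)
    k=(k+.5)/S-.5
    dts[c]=k
    def f(v,c=c,k=k):
        hh=cv2.convexHull(proj(c,box(v)).astype(np.float32))
        return np.array([cv2.pointPolygonTest(hh,(float(p[0]),float(p[1])),True) for p in k[::6]])
    s=least_squares(f,[.533,.104,.2275],loss='soft_l1',f_scale=.3,x_scale=.01,diff_step=1e-3)
    res[c]=f; v=s.x; print(c,v.round(4),'rms',np.median(abs(f(v))),'load pred',(v[:2]-.058*np.array([np.cos(v[2]),np.sin(v[2])])).round(4))
    vis=cv2.resize(im,None,fx=S,fy=S); hh=cv2.convexHull(((proj(c,box(v))+.5)*S-.5).astype(np.float32)).astype(int); cv2.polylines(vis,[hh],True,(0,0,255),1)
    x,y,w,h=cv2.boundingRect(hh); cv2.imwrite(f"pics/fit_{c}.png",vis[y-40:y+h+40,x-40:x+w+40][:600,:800])
s=least_squares(lambda v:np.r_[res['top'](v),res['side'](v)],[.533,.104,.2275],loss='soft_l1',f_scale=.3,x_scale=.01,diff_step=1e-3)
print(s.x)
E
```

```text
top [0.5332 0.1074 0.2296] rms 0.3661475929078979 load pred [0.4767 0.0942]
side [0.5338 0.1072 0.2302] rms 0.13805280081152488 load pred [0.4773 0.094 ]
[0.53348149 0.10726649 0.23017776]
```

View pics/fit_top.png

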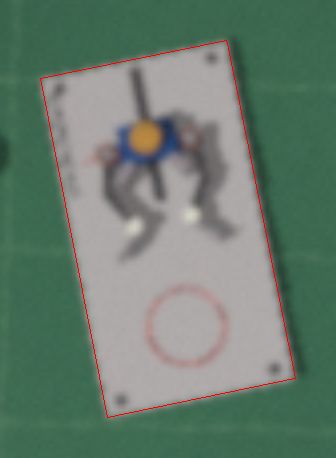

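View pics/fit_side.png

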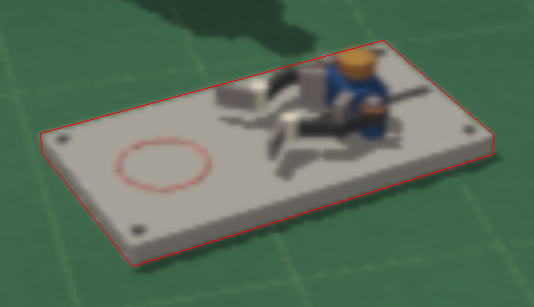

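```bash
cat >> h.py <<'E'
HO=np.array([.5334,.1072]); YAW=.230
def hw(x,y=0,z=0): c,s=np.cos(YAW),np.sin(YAW); return np.array([HO[0]+c*x-s*y,HO[1]+s*x+c*y,z])
def wh(p): c,s=np.cos(YAW),np.sin(YAW); d=np.asarray(p)[:2]-HO; return np.array([c*d[0]+s*d[1],-s*d[0]+c*d[1]])
def Rt(zang,tilt=0):
    z=np.array([np.cos(zang),np.sin(zang),0]); y=np.array([0,0,-1.]); return R.from_matrix(np.c_[np.cross(y,z),y,z])
def need(target,Rtar):
    s=robot.read_state(); Rc=R.from_rotvec(s['orientation'])
    d=Rc.inv().apply(np.asarray(target)-s['tool_pos']); rv=(Rc.inv()*Rtar).as_rotvec(degrees=True)
    print('t',round(s['t'],2),'pos',s['tool_pos'].round(4),'F',s['force'].round(2),'open',round(s['opening'],4)); print('axes\n',Rc.as_matrix().round(3)); print('shift mm',(d*1000).round(1),'turn',rv.round(2)); return d,rv
E
python3 - <<'E'
from h import *
for a in (YAW+np.pi/2,YAW-np.pi/2): 
    need([.5107,-.167,.12],Rt(a)); need([.5107,-.167,.022],Rt(a))
print(wh([.4768,.0942]),hw(-.058), fitcyl('top','drink_mid',h=.2,r=.033,x0=(.55,.3))[0])
E
```

```text
t 1.2 pos [ 0.2286 -0.5548  0.2377] F [-0.38 -0.14 -0.33] open 0.093
axes
 [[-0.925  0.     0.381]
 [-0.381 -0.    -0.925]
 [ 0.    -1.     0.   ]]
shift mm [-408.6  117.6 -251.1] turn [  -0.   -170.79    0.  ]
t 1.2 pos [ 0.2286 -0.5548  0.2377] F [-0.38 -0.14 -0.33] open 0.093
axes
 [[-0.925  0.     0.381]
 [-0.381 -0.    -0.925]
 [ 0.    -1.     0.   ]]
shift mm [-408.6  215.6 -251.1] turn [  -0.   -170.79    0.  ]
t 1.2 pos [ 0.2286 -0.5548  0.2377] F [-0.38 -0.14 -0.33] open 0.093
axes
 [[-0.925  0.     0.381]
 [-0.381 -0.    -0.925]
 [ 0.    -1.     0.   ]]
shift mm [-408.6  117.6 -251.1] turn [-0.    9.21 -0.  ]
t 1.2 pos [ 0.2286 -0.5548  0.2377] F [-0.38 -0.14 -0.33] open 0.093
axes
 [[-0.925  0.     0.381]
 [-0.381 -0.    -0.925]
 [ 0.    -1.     0.   ]]
shift mm [-408.6  215.6 -251.1] turn [-0.    9.21 -0.  ]
[-0.05807323  0.00024586] [0.47692735 0.0939773  0.        ] [0.50653018 0.32419227]
```

Request:
carry_out(
  motion=[-0.042,0.007,-0.0256,0,0,0,1,-0.042,0.007,-0.0256,0,0,0,1,-0.042,0.007,-0.0256,0,0,0,1,-0.042,0.007,-0.0256,0,0,0,1,-0.042,0.007,-0.0256,0,0,0,1],
  squeeze=20,
)

```text
t: 1.75
tool_pos: [0.3737, -0.3578, 0.2023]
orientation: [-0.387, 2.009, -2.018]
force: [0.3, -0.3, -0.0]
opening: 0.0923
```

```bash
python3 - <<'E'
from h import *
need([.5107,-.167,.10],Rt(YAW-np.pi/2))
E
```

```text
t 1.75 pos [ 0.3737 -0.3578  0.2023] F [ 0.31 -0.27 -0.03] open 0.0923
axes
 [[-0.929  0.001  0.371]
 [-0.371 -0.004 -0.929]
 [ 0.001 -1.     0.004]]
shift mm [-198.1  101.6 -126.8] turn [-0.25  8.6   0.03]
```

Request:
carry_out(
  motion=[-0.04,0.015,-0.025,0,0,0,1,-0.04,0.015,-0.025,0,0,0,1,-0.04,0.015,-0.025,0,0,0,1,-0.039,0.015,-0.025,0,4.3,0,1,-0.034,0.015,-0.024,0,4.3,0,1],
)

```text
t: 2.25
tool_pos: [0.5134, -0.1683, 0.1285]
orientation: [-0.233, 2.089, -2.109]
force: [0.4, -1.4, 1.0]
opening: 0.0928
```

```bash
python3 - <<'E'
from h import *
need([.5107,-.167,.022],Rt(YAW-np.pi/2))
E
```

```text
t 2.25 pos [ 0.5134 -0.1683  0.1285] F [ 0.38 -1.36  0.98] open 0.0928
axes
 [[-0.974  0.007  0.225]
 [-0.225 -0.009 -0.974]
 [-0.005 -1.     0.01 ]]
shift mm [  2.9 106.5  -3. ] turn [-0.58 -0.18 -0.29]
```

Request:
carry_out(
  motion=[0.0025,0.02,-0.003,-0.5,0,-0.3,1,0,0.03,0,0,0,0,1,0,0.03,0,0,0,0,1,0,0,0,0,0,0,1,0,0,0,0,0,0,1],
)

```text
t: 2.75
tool_pos: [0.5118, -0.1608, 0.0444]
orientation: [-0.249, 2.098, -2.097]
force: [1.2, -0.4, 0.8]
opening: 0.0931
```

```bash
python3 - <<'E'
from h import *
need([.5107,-.167,.022],Rt(YAW-np.pi/2))
im=imaging.read_camera('side'); cv2.imwrite("pics/s1.png",cv2.resize(im[200:400,200:460],None,fx=3,fy=3,interpolation=cv2.INTER_CUBIC))
E
```

```text
t 2.75 pos [ 0.5118 -0.1608  0.0444] F [ 1.19 -0.43  0.79] open 0.0931
axes
 [[-0.973 -0.002  0.233]
 [-0.233  0.001 -0.973]
 [ 0.001 -1.    -0.001]]
shift mm [ 2.5 22.4  5.8] turn [0.06 0.29 0.08]
```

View pics/s1.png

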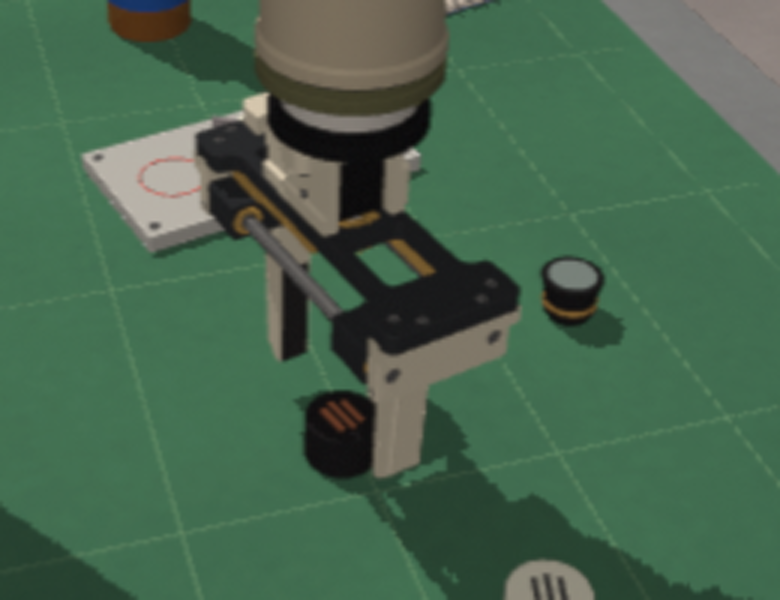

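Request:
carry_out(
  motion=[0.0025,0.004,0.0058,0,0.2,0,1,0,0,0,0,0,0,1,0,0.01,0,0,0,0,1,0,0.004,0,0,0,0,1,0,0,0,0,0,0,1],
)

```text
t: 3.3
tool_pos: [0.5134, -0.1706, 0.0305]
orientation: [-0.236, 2.094, -2.101]
force: [-0.6, -0.2, 0.4]
opening: 0.0928
```

```bash
python3 - <<'E'
from h import *
need([.5107,-.167,.022],Rt(YAW-np.pi/2))
E
```

```text
t 3.3 pos [ 0.5134 -0.1706  0.0305] F [-0.6  -0.21  0.4 ] open 0.0928
axes
 [[-0.974  0.006  0.227]
 [-0.227 -0.003 -0.974]
 [-0.005 -1.     0.004]]
shift mm [ 1.9  8.4 -4.1] turn [-0.24 -0.04 -0.29]
```

Request:
carry_out(
  motion=[0.001,0.004,-0.002,-0.2,0,-0.3,1,0.0005,0.003,-0.001,0,0,0,1,0,0.001,0,0,0,0,1,0,0,0,0,0,0,1,0,0,0,0,0,0,1],
)

```text
t: 3.8
tool_pos: [0.5109, -0.1673, 0.0215]
orientation: [-0.244, 2.1, -2.1]
force: [0.1, -0.5, -0.6]
opening: 0.0932
```

```bash
python3 - <<'E'
from h import *
need([.5107,-.167,.022],Rt(YAW-np.pi/2))
s=robot.read_state();print(s['tool_pos'],s['dq']) 
imaging.read_camera('top');s=robot.read_state();print(s['tool_pos'],s['dq'])
E
```

```text
t 3.8 pos [ 0.5109 -0.1673  0.0215] F [ 0.11 -0.54 -0.58] open 0.0932
axes
 [[-0.974 -0.001  0.228]
 [-0.228 -0.    -0.974]
 [ 0.001 -1.    -0.   ]]
shift mm [ 0.2 -0.5 -0.3] turn [ 0.01 -0.01  0.07]
[ 0.51094969 -0.16729873  0.02147263] [ 1.69144410e-03  1.17023045e-05  4.83911147e-04 -2.00738434e-04
 -9.38230953e-04  9.05457619e-04]
[ 0.51099401 -0.16729401  0.02151956] [-0.00224902 -0.00318578  0.00065254  0.0013526  -0.00013615 -0.00066608]
```

Right on the target pose. Close the fingers.

Request:
carry_out(
  motion=[0,0,0,0,0,0,-1,0,0,0,0,0,0,-1,0,0,0,0,0,0,-1,0,0,0,0,0,0,-1,0,0,0,0,0,0,-1],
  squeeze=15,
)

```text
t: 4.35
tool_pos: [0.5114, -0.1675, 0.022]
orientation: [-0.243, 2.099, -2.1]
force: [0.3, -0.2, -0.2]
opening: 0.0577
```

Request:
carry_out(
  motion=[0,0,0,0,0,0,-1,0,-0.005,0,0,0,0,-1,0,-0.015,0,0,0,0,-1,0,-0.02,0,0,0,0,-1,0,-0.01,0,0,0,0,-1],
)

```text
t: 4.85
tool_pos: [0.5099, -0.1669, 0.0737]
orientation: [-0.246, 2.103, -2.1]
force: [0.1, 0.4, -0.5]
opening: 0.0397
```

```bash
python3 - <<'E'
from h import *
need(hw(-.058,0,.10),Rt(YAW-np.pi/2))
im=imaging.read_camera('side'); cv2.imwrite("pics/s2.png",cv2.resize(im[200:400,200:460],None,fx=3,fy=3,interpolation=cv2.INTER_CUBIC))
E
```

```text
t 4.85 pos [ 0.5099 -0.1669  0.0737] F [ 0.13  0.43 -0.53] open 0.0397
axes
 [[-0.974 -0.004  0.228]
 [-0.228  0.001 -0.974]
 [ 0.004 -1.    -0.002]]
shift mm [ -27.2  -25.9 -261.6] turn [ 0.11 -0.02  0.2 ]
```

View pics/s2.png

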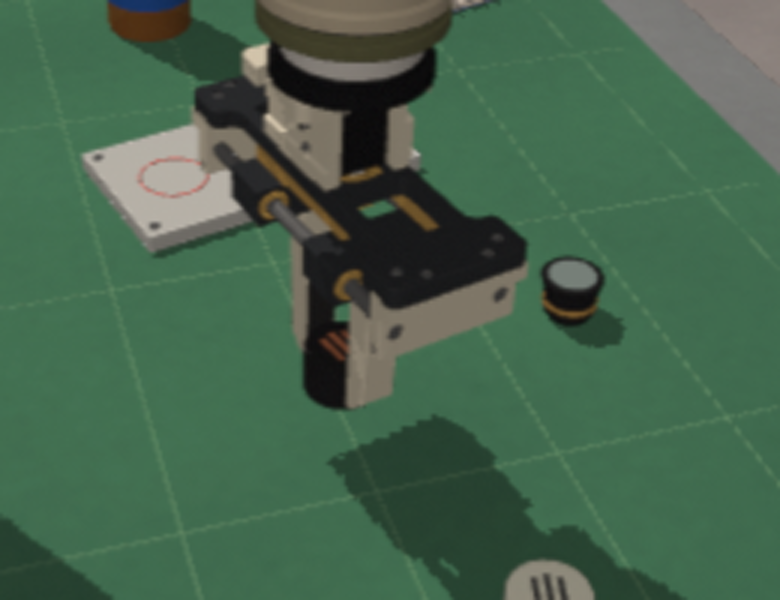

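Request:
carry_out(
  motion=[-0.002,-0.01,-0.02,0,0,0,-1,-0.005,-0.01,-0.04,0,0,0,-1,-0.005,-0.006,-0.045,0,0,0,-1,-0.005,0,-0.045,0,0,0,-1,-0.005,0,-0.045,0,0,0,-1],
)

```text
t: 5.4
tool_pos: [0.4897, 0.0278, 0.1051]
orientation: [-0.228, 2.1, -2.106]
force: [1.6, 0.8, -0.2]
opening: 0.0399
```

```bash
python3 - <<'E'
from h import *
need(hw(-.058,0,.07),Rt(YAW-np.pi/2))
E
```

```text
t 5.4 pos [0.4897 0.0278 0.1051] F [ 1.6   0.8  -0.17] open 0.0399
axes
 [[-0.976  0.005  0.219]
 [-0.219 -0.002 -0.976]
 [-0.004 -1.     0.003]]
shift mm [ -1.8  34.9 -67.5] turn [-0.19 -0.56 -0.24]
```

Request:
carry_out(
  motion=[-0.0018,0.004,-0.035,0,-0.3,0,-1,0,0.005,-0.014,0,0,0,-1,0,0.005,-0.005,0,0,0,-1,0,0.005,0,0,0,0,-1,0,0,0,0,0,0,-1],
)

```text
t: 5.9
tool_pos: [0.4785, 0.0876, 0.0861]
orientation: [-0.237, 2.093, -2.097]
force: [-0.4, 0.5, -0.9]
opening: 0.0395
```

```bash
python3 - <<'E'
from h import *
need(hw(-.058,0,.045),Rt(YAW-np.pi/2))
im=imaging.read_camera('side'); cv2.imwrite("pics/s3.png",cv2.resize(im[150:300,200:400],None,fx=4,fy=4,interpolation=cv2.INTER_CUBIC))
E
```

```text
t 5.9 pos [0.4785 0.0876 0.0861] F [-0.43  0.49 -0.95] open 0.0395
axes
 [[-0.973  0.007  0.23 ]
 [-0.23  -0.001 -0.973]
 [-0.007 -1.     0.003]]
shift mm [ 0.3 41.1 -6.7] turn [-0.16  0.13 -0.4 ]
```

View pics/s3.png

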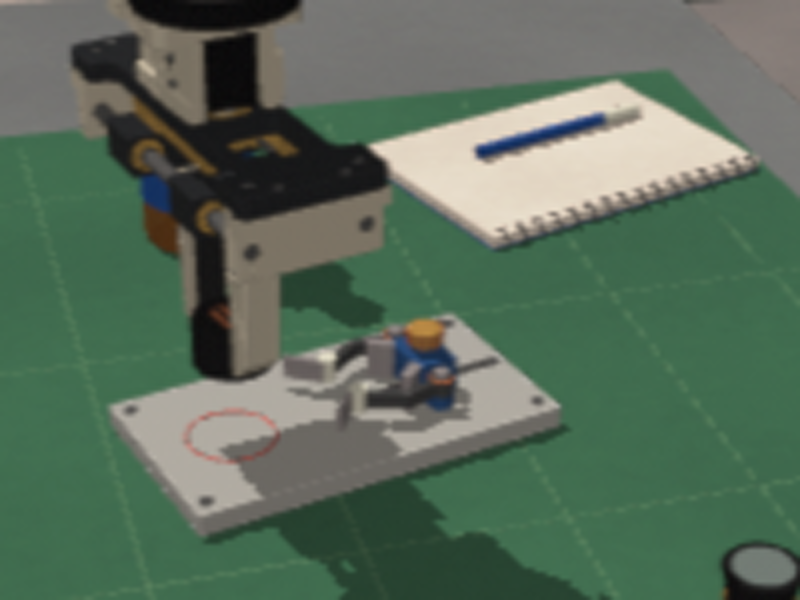

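```bash
python3 - <<'E'
from h import *
s=robot.read_state(); p=s['tool_pos']; Rc=R.from_rotvec(s['orientation'])
im=imaging.read_camera('side'); 
o=models.outline_of('side','mount_center'); print([(x['confidence'],x['pixels'].sum()) for x in o])
S=6; x0,y0,w,h=235,200,60,60
vis=cv2.resize(im[y0:y0+h,x0:x0+w],None,fx=S*1.5,fy=S*1.5,interpolation=cv2.INTER_CUBIC); S=9
def draw(P,col): 
    q=((proj('side',P)-[x0,y0]+.5)*S-.5).astype(int); cv2.polylines(vis,[cv2.convexHull(q)],True,col,1)
for zb,col in ((p[2]-.022,(0,0,255)),(p[2]-.019,(0,255,255))):
    draw(cyl(p[0],p[1],zb,.025,.02),col)
# near finger box, tool frame: x +-7.5, y up to 19, z 20..37.5
B=np.array([[i,j,k] for i in(-.0075,.0075) for j in(-.03,.019) for k in(.02,.0375)]); draw(Rc.apply(B)+p,(255,255,0))
if o: 
    m=cv2.resize(o[0]['pixels'][y0:y0+h,x0:x0+w].astype(np.uint8),None,fx=S,fy=S); c,_=cv2.findContours(m,0,2); cv2.drawContours(vis,c,-1,(255,0,255),1)
cv2.imwrite("pics/s4.png",vis)
E
```

```text
[(0.69, np.int64(256))]
```

View pics/s4.png

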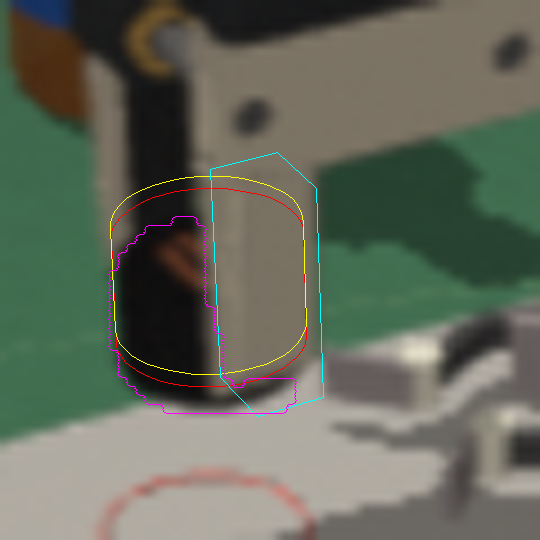

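Request:
carry_out(
  motion=[0.0003,0.006,-0.005,-0.2,0.1,-0.4,-1,0,0.012,0,0,0,0,-1,0,0.01,0,0,0,0,-1,0,0.004,0,0,0,0,-1,0,0,0,0,0,0,-1],
)

```text
t: 6.55
tool_pos: [0.4782, 0.0905, 0.052]
orientation: [-0.238, 2.103, -2.101]
force: [-0.3, 0.6, -0.7]
opening: 0.0396
```

```bash
python3 - <<'E'
from h import *
need(hw(-.058,0,.038),Rt(YAW-np.pi/2))
E
```

```text
t 6.55 pos [0.4782 0.0905 0.052 ] F [-0.34  0.64 -0.71] open 0.0396
axes
 [[-0.975  0.     0.224]
 [-0.224  0.001 -0.975]
 [-0.    -1.    -0.001]]
shift mm [ 0.4 14.  -3.7] turn [ 0.04 -0.24 -0.02]
```

Request:
carry_out(
  motion=[0.0004,0.004,-0.003,0,-0.2,0,-1,0,0.003,-0.001,0,0,0,-1,0,0.002,0,0,0,0,-1,0,0.001,0,0,0,0,-1,0,0.001,0,0,0,0,-1],
)

```text
t: 7.05
tool_pos: [0.477, 0.0948, 0.0404]
orientation: [-0.242, 2.1, -2.099]
force: [-0.1, 0.3, 4.7]
opening: 0.0396
```

```bash
python3 - <<'E'
from h import *
need(hw(-.058,0,.038),Rt(YAW-np.pi/2))
E
```

```text
t 7.05 pos [0.477  0.0948 0.0404] F [-0.08  0.3   4.71] open 0.0396
axes
 [[-0.974  0.001  0.228]
 [-0.228  0.001 -0.974]
 [-0.001 -1.    -0.001]]
shift mm [0.3 2.4 0.8] turn [ 0.03  0.   -0.05]
```

Request:
carry_out(
  motion=[0,0,0,0,0,0,0.4,0,0,0,0,0,0,0.4,0,0,0,0,0,0,0.4,0,0,0,0,0,0,0.4,0,0,0,0,0,0,0.4],
)

```text
t: 7.55
tool_pos: [0.478, 0.0948, 0.0414]
orientation: [-0.239, 2.099, -2.098]
force: [0.2, -0.1, -0.8]
opening: 0.0649
```

Request:
carry_out(
  motion=[0,0,0,0,0,0,0.4,0,-0.01,0,0,0,0,0.4,0,-0.02,0,0,0,0,0.4,0,-0.02,0,0,0,0,0.4,0,-0.01,0,0,0,0,0.4],
)

```text
t: 8.05
tool_pos: [0.4761, 0.0946, 0.1031]
orientation: [-0.244, 2.101, -2.1]
force: [0.5, -1.3, -0.3]
opening: 0.0651
```

```bash
python3 - <<'E'
from h import *
need(hw(-.100,0,.06),Rt(YAW))
im=imaging.read_camera('side'); cv2.imwrite("pics/s5.png",cv2.resize(im[150:300,200:400],None,fx=4,fy=4,interpolation=cv2.INTER_CUBIC))
r=fitcyl('side','mount_center',z0=.012,x0=(.477,.094)); print(r, wh(r[0]))
E
```

```text
t 8.05 pos [0.4761 0.0946 0.1031] F [ 0.55 -1.29 -0.26] open 0.0651
axes
 [[-0.974 -0.001  0.228]
 [-0.228  0.001 -0.974]
 [ 0.001 -1.    -0.001]]
shift mm [41.3 43.2  0.8] turn [ 9.000e-02 -9.001e+01  2.000e-02]
(array([0.47723812, 0.09570132]), 0.72, 372, 397.94173361791763) [-0.05730438  0.00160776]
```

View pics/s5.png

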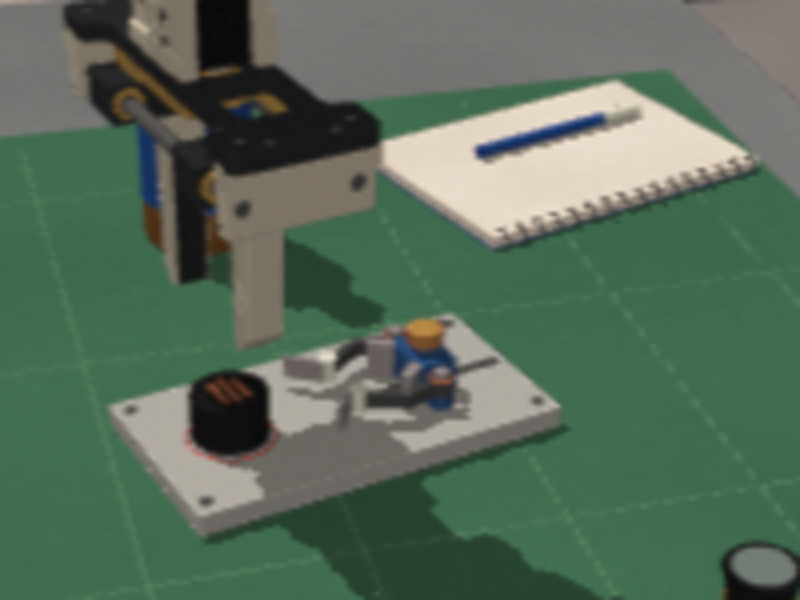

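Request:
carry_out(
  motion=[0.01,0,0,0,-8,0,-1,0.01,0,0,0,-8.5,0,-1,0.01,0,0,0,-8.5,0,-1,0.005,0,0,0,-8.5,0,-1,0,0,0,0,-8.5,0,-1],
  squeeze=30,
)

```text
t: 8.65
tool_pos: [0.4422, 0.0801, 0.0996]
orientation: [-0.868, 1.636, -1.633]
force: [0.5, -0.0, -0.5]
opening: 0.0298
```

Request:
carry_out(
  motion=[0,0,0,0,-8.5,0,-1,0,0,0,0,-8.5,0,-1,0,0,0,0,-8.5,0,-1,0,0,0,0,-8,0,-1,0,0,0,0,-4,0,-1],
)

```text
t: 9.15
tool_pos: [0.4389, 0.0797, 0.0946]
orientation: [-1.25, 1.161, -1.149]
force: [-0.3, 0.5, 0.6]
opening: 0.0002
```

```bash
python3 - <<'E'
from h import *
need(hw(-.104,0.001,.06),Rt(YAW)); print(robot.read_state()['q'].round(3),wh(robot.read_state()['tool_pos']))
E
```

```text
t 9.15 pos [0.4389 0.0797 0.0946] F [-0.35  0.54  0.61] open 0.0002
axes
 [[ 0.075 -0.01   0.997]
 [-0.997  0.     0.075]
 [-0.001 -1.    -0.01 ]]
shift mm [-5.2 34.7 -6.2] turn [ 0.54 -8.89 -0.09]
[ 6.400e-02 -1.660e-01  2.050e+00  1.000e-03  1.267e+00 -1.100e-02] [-0.09832864 -0.00522286]
```

Request:
carry_out(
  motion=[-0.002,0,-0.004,0.5,-5,0,-1,-0.002,0,-0.002,1,-2.5,0,-1,0,0,0,0.5,-0.5,0,-1,0,0.005,0,0.5,0,0,-1,0,0.008,0,0,0,0,-1],
)

```text
t: 9.65
tool_pos: [0.4312, 0.0829, 0.0781]
orientation: [-1.278, 1.025, -1.058]
force: [-0.2, 0.1, -0.7]
opening: 0.0006
```

```bash
python3 - <<'E'
from h import *
need(hw(-.104,0.001,.042),Rt(YAW)*R.from_rotvec([2,0,0],degrees=True)); print(wh(robot.read_state()['tool_pos']))
E
```

```text
t 9.65 pos [0.4312 0.0829 0.0781] F [-0.19  0.09 -0.65] open 0.0006
axes
 [[ 0.219  0.032  0.975]
 [-0.976  0.008  0.218]
 [-0.001 -0.999  0.033]]
shift mm [-1.3 36.1 -0.2] turn [ 0.12 -0.55 -0.04]
[-0.10504131 -0.00032368]
```

Request:
carry_out(
  motion=[-0.0005,0.01,0,0,-0.5,0,-1,0,0.01,0,0,0,0,-1,0,0.006,0,0,0,0,-1,0,0.002,0,0,0,0,-1,0,0,0,0,0,0,-1],
)

```text
t: 10.15
tool_pos: [0.4302, 0.0834, 0.0445]
orientation: [-1.285, 1.023, -1.05]
force: [-0.3, -0.7, 0.2]
opening: 0.0006
```

```bash
python3 - <<'E'
from h import *
need(hw(-.104,0.00,.042),Rt(YAW)*R.from_rotvec([2,0,0],degrees=True)); print(wh(robot.read_state()['tool_pos']))
im=imaging.read_camera('side'); cv2.imwrite("pics/s6.png",cv2.resize(im[150:300,200:400],None,fx=4,fy=4,interpolation=cv2.INTER_CUBIC))
E
```

```text
t 10.15 pos [0.4302 0.0834 0.0445] F [-0.34 -0.7   0.22] open 0.0006
axes
 [[ 0.226  0.027  0.974]
 [-0.974  0.008  0.226]
 [-0.001 -1.     0.028]]
shift mm [0.3 2.6 1.9] turn [ 0.42 -0.14 -0.08]
[-0.10594138  0.0003175 ]
```

View pics/s6.png

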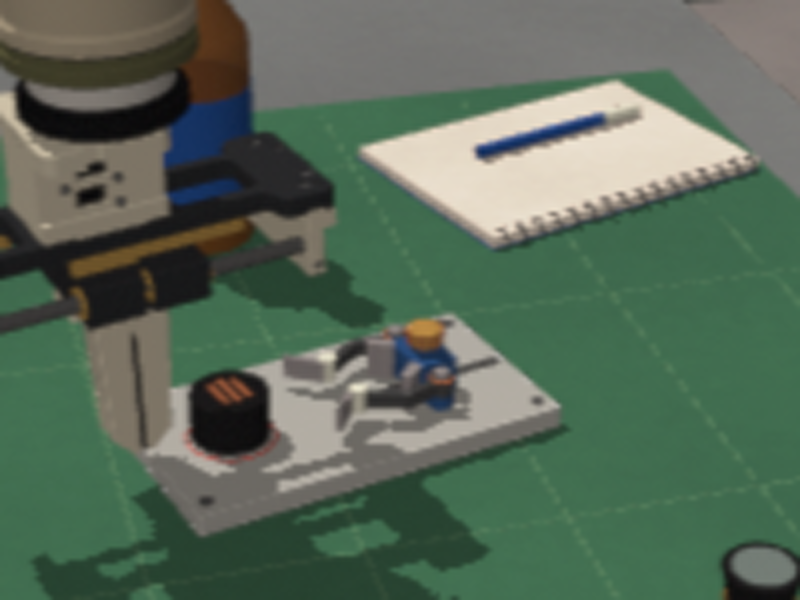

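Request:
carry_out(
  motion=[0.0003,0.001,0.003,0.3,0,0,-1,0,0.0005,0.003,0,0,0,-1,0,0,0.003,0,0,0,-1,0,0,0.003,0,0,0,-1,0,0,0.003,0,0,0,-1],
)

```text
t: 10.7
tool_pos: [0.4474, 0.0868, 0.0452]
orientation: [-1.278, 1.017, -1.054]
force: [-0.7, 0.3, 0.1]
opening: 0.0004
```

```bash
python3 - <<'E'
from h import *
need(hw(-.060,0.00,.042),Rt(YAW)*R.from_rotvec([2,0,0],degrees=True)); print(wh(robot.read_state()['tool_pos']))
r=fitcyl('top','mount_center',z0=.012,x0=(.477,.094)); print(r, wh(r[0]))
E
```

```text
t 10.7 pos [0.4474 0.0868 0.0452] F [-0.73  0.33  0.08] open 0.0004
axes
 [[ 0.226  0.035  0.974]
 [-0.974  0.009  0.225]
 [-0.001 -0.999  0.036]]
shift mm [-0.3  4.2 28.2] turn [-0.09 -0.15 -0.05]
[-0.0883718 -0.0002732]
(array([0.53227614, 0.10623367]), 0.42, 4225, 254.87439334322698) [-0.00131456 -0.00068466]
```

Request:
carry_out(
  motion=[0,0.0015,0.003,0,0,0,-1,0,0.0015,0.003,0,0,0,-1,0,0.0005,0.003,0,0,0,-1,0,0,0.003,0,0,0,-1,0,0,0.003,0,0,0,-1],
)

```text
t: 11.25
tool_pos: [0.4636, 0.0905, 0.0419]
orientation: [-1.278, 1.017, -1.054]
force: [-0.4, 0.2, 0.5]
opening: 0.0004
```

```bash
cat > st.py <<'E'
from h import *
need(hw(-.060,0.00,.042),Rt(YAW)*R.from_rotvec([2,0,0],degrees=True)); s=robot.read_state(); print('TCP holder',wh(s['tool_pos']).round(4),'F holder',R.from_euler('z',-YAW).apply(s['force']).round(2))
E
cat > im.py <<'E'
import sys
from h import *
im=imaging.read_camera('side'); o=models.outline_of('side','mount_center')
m=o[0]['pixels']; ys,xs=np.nonzero(m); print('conf',o[0]['confidence'],len(xs),xs.min(),xs.max(),ys.min(),ys.max())
cv2.imwrite(sys.argv[1],cv2.resize(im[200:290,220:350],None,fx=6,fy=6,interpolation=cv2.INTER_CUBIC))
E
python3 st.py; python3 im.py pics/s7.png
```

```text
t 11.25 pos [0.4636 0.0905 0.0419] F [-0.36  0.25  0.55] open 0.0004
axes
 [[ 0.226  0.035  0.974]
 [-0.974  0.009  0.225]
 [-0.001 -0.999  0.036]]
shift mm [-0.4  0.4 11.7] turn [-0.09 -0.15 -0.05]
TCP holder [-0.0718 -0.0003] F holder [-0.29  0.33  0.55]
conf 0.66 337 258 276 240 260
```

View pics/s7.png

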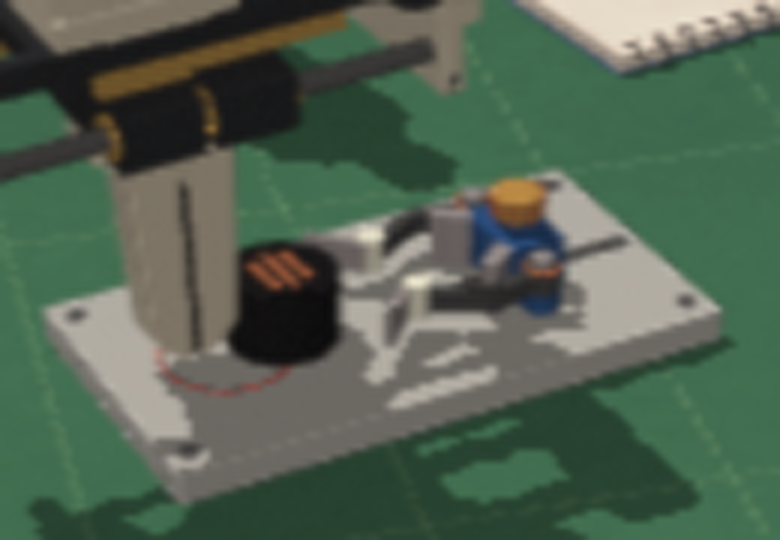

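Request:
carry_out(
  motion=[0,0,0.003,0,0,0,-1,0,0,0.003,0,0,0,-1,0,0,0.002,0,0,0,-1,0,0,0.002,0,0,0,-1,0,0,0.002,0,0,0,-1],
)

```text
t: 11.85
tool_pos: [0.4762, 0.0934, 0.0425]
orientation: [-1.278, 1.017, -1.054]
force: [-0.6, -0.5, -0.0]
opening: 0.0006
```

Request:
carry_out(
  motion=[0,0,0.0015,0,0,0,-1,0,0,0.001,0,0,0,-1,0,0,0.001,0,0,0,-1,0,0,0.001,0,0,0,-1,0,0,0.001,0,0,0,-1],
)

```text
t: 12.35
tool_pos: [0.482, 0.0948, 0.0426]
orientation: [-1.278, 1.017, -1.054]
force: [-0.2, 0.3, 0.1]
opening: 0.0006
```

```bash
python3 st.py
```

```text
t 12.35 pos [0.482  0.0948 0.0426] F [-0.23  0.3   0.11] open 0.0006
axes
 [[ 0.226  0.035  0.974]
 [-0.974  0.009  0.225]
 [-0.001 -0.999  0.036]]
shift mm [-0.3  0.4 -7.2] turn [-0.08 -0.15 -0.05]
TCP holder [-0.0529 -0.0004] F holder [-0.16  0.35  0.11]
```

Request:
carry_out(
  motion=[0,0,0.001,0,0,0,-1,0,0,0.001,0,0,0,-1,0,0,0.001,0,0,0,-1,0,0,0.001,0,0,0,-1,0,0,0.001,0,0,0,-1],
)

```text
t: 12.85
tool_pos: [0.4865, 0.0957, 0.0426]
orientation: [-1.28, 1.018, -1.053]
force: [-2.7, -2.0, 1.6]
opening: 0.0007
```

Request:
carry_out(
  motion=[0,0,0.001,0,0,0,-1,0,0,0.001,0,0,0,-1,0,0,0.001,0,0,0,-1,0,0,0.001,0,0,0,-1,0,0,0.001,0,0,0,-1],
)

```text
t: 13.35
tool_pos: [0.4892, 0.0964, 0.0419]
orientation: [-1.285, 1.022, -1.051]
force: [-5.4, -1.1, 3.4]
opening: 0.0002
```

```bash
python3 st.py;  python3 im.py pics/s8.png
```

```text
t 13.35 pos [0.4892 0.0964 0.0419] F [-5.42 -1.06  3.44] open 0.0002
axes
 [[ 0.226  0.028  0.974]
 [-0.974  0.007  0.225]
 [-0.001 -1.     0.029]]
shift mm [ -0.4  -0.5 -14.5] turn [ 0.36 -0.14 -0.05]
TCP holder [-0.0455 -0.0005] F holder [-5.52  0.2   3.44]
conf 0.84 314 270 288 237 257
```

View pics/s8.png

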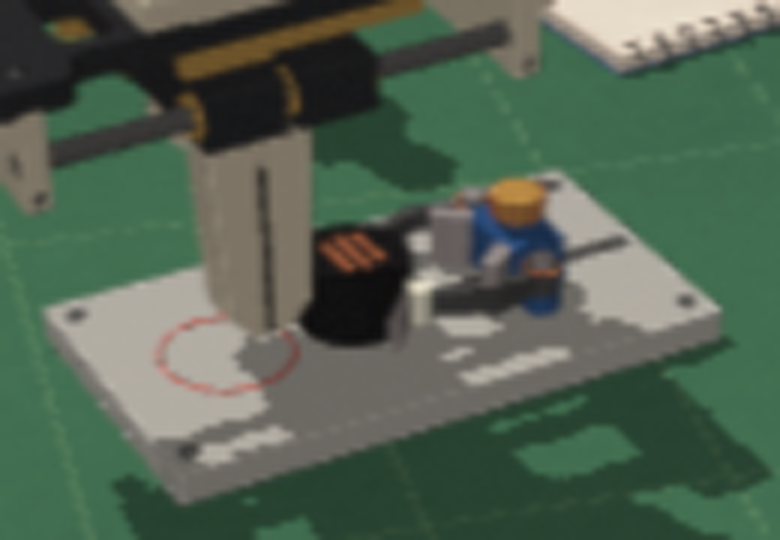

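Request:
carry_out(
  motion=[0,-0.0002,0.001,0.1,0,0,-1,0,-0.0002,0.001,0,0,0,-1,0,-0.0002,0.001,0,0,0,-1,0,-0.0002,0.001,0,0,0,-1,0,-0.0002,0.001,0,0,0,-1],
)

```text
t: 13.95
tool_pos: [0.4907, 0.0971, 0.0418]
orientation: [-1.289, 1.027, -1.047]
force: [-7.0, -2.5, 4.7]
opening: 0.0003
```

```bash
python3 st.py
```

```text
t 13.95 pos [0.4907 0.0971 0.0418] F [-7.04 -2.52  4.75] open 0.0003
axes
 [[ 0.226  0.021  0.974]
 [-0.974  0.007  0.226]
 [-0.002 -1.     0.022]]
shift mm [ -0.1  -0.5 -16.1] turn [ 0.74 -0.13 -0.09]
TCP holder [-0.0439 -0.0001] F holder [-7.43 -0.85  4.75]
```

```bash
python3 - <<'E'
from h import *
im=imaging.read_camera('side'); cv2.imwrite('pics/s9.png',cv2.resize(im[225:270,255:315],None,fx=12,fy=12,interpolation=cv2.INTER_CUBIC))
E
```

```text
(no output)
```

View pics/s9.png

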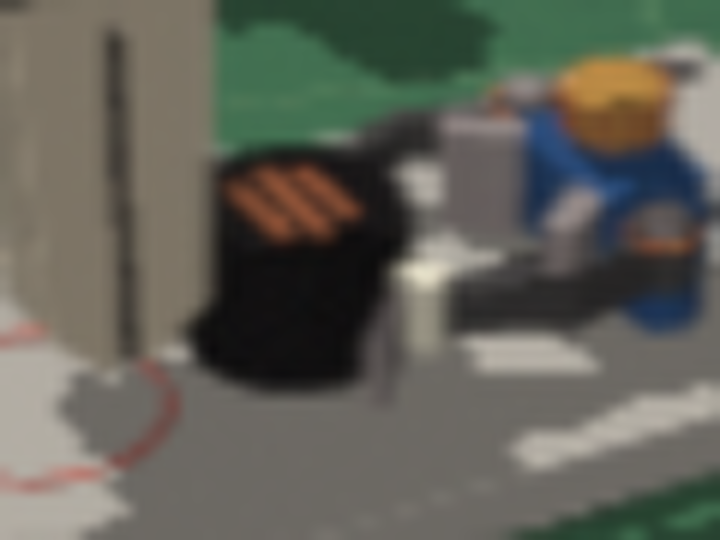

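Request:
carry_out(
  motion=[0,0,-0.001,0.5,0,0,-1,0,0,-0.001,0.5,0,0,-1,0,0,-0.002,0.5,0,0,-1,0,0,-0.003,0.3,0,0,-1,0,0,-0.003,0,0,0,-1],
)

```text
t: 14.5
tool_pos: [0.482, 0.0953, 0.0417]
orientation: [-1.259, 1.002, -1.062]
force: [-0.4, 0.3, -0.2]
opening: 0.0005
```

```bash
python3 st.py; python3 - <<'E'
from h import *
im=imaging.read_camera('side'); cv2.imwrite('pics/s10.png',cv2.resize(im[225:270,255:315],None,fx=12,fy=12,interpolation=cv2.INTER_CUBIC))
E
```

```text
t 14.5 pos [0.482  0.0953 0.0417] F [-0.42  0.26 -0.15] open 0.0005
axes
 [[ 0.226  0.058  0.972]
 [-0.974  0.015  0.225]
 [-0.002 -0.998  0.06 ]]
shift mm [ 0.2 -0.7 -7.2] turn [-1.42 -0.13 -0.11]
TCP holder [-0.0528  0.0002] F holder [-0.35  0.35 -0.15]
```

View pics/s10.png

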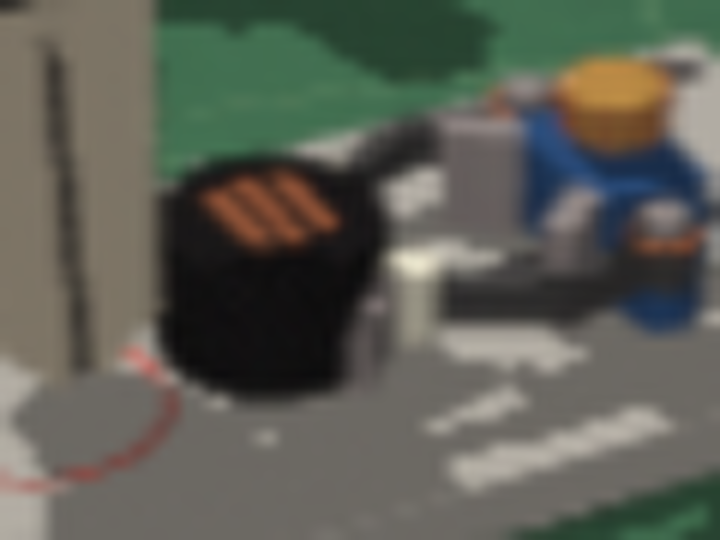

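Request:
carry_out(
  motion=[0,0,-0.003,0,0,0,-1,0,0.002,-0.001,0,0,0,-1,0,0.003,0,0,0,0,-1,0,0.001,0,0,0,0,-1,0,0,0,0,0,0,-1],
)

```text
t: 15.05
tool_pos: [0.4781, 0.0944, 0.0352]
orientation: [-1.258, 1.002, -1.062]
force: [0.2, -0.2, -0.8]
opening: 0.0005
```

```bash
python3 st.py; python3 im.py pics/s11.png
```

```text
t 15.05 pos [0.4781 0.0944 0.0352] F [ 0.22 -0.19 -0.78] open 0.0005
axes
 [[ 0.226  0.058  0.972]
 [-0.974  0.015  0.225]
 [-0.002 -0.998  0.06 ]]
shift mm [ 0.1 -6.9 -2.8] turn [-1.46 -0.13 -0.1 ]
TCP holder [-0.0568  0.0001] F holder [ 0.17 -0.23 -0.78]
conf 0.82 361 268 287 238 258
```

View pics/s11.png

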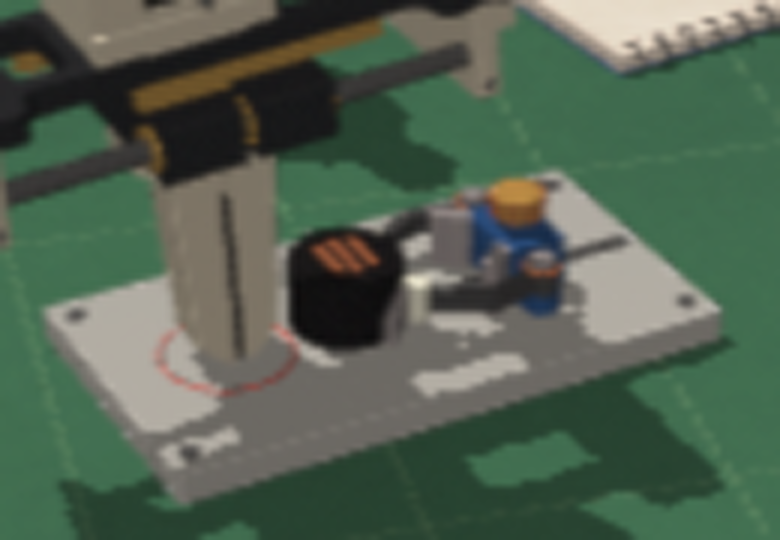

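Request:
carry_out(
  motion=[0,0,0.002,0,0,0,-1,0,0,0.002,0,0,0,-1,0,0,0.001,0,0,0,-1,0,0,0.001,0,0,0,-1,0,0,0.001,0,0,0,-1],
)

```text
t: 15.65
tool_pos: [0.4859, 0.0961, 0.0361]
orientation: [-1.258, 1.002, -1.062]
force: [-2.4, 0.5, -0.5]
opening: 0.0009
```

Request:
carry_out(
  motion=[0,0,0.001,0,0,0,-1,0,0,0.001,0,0,0,-1,0,0,0.001,0,0,0,-1,0,0,0.001,0,0,0,-1,0,0,0.001,0,0,0,-1],
)

```text
t: 16.15
tool_pos: [0.4882, 0.0969, 0.0352]
orientation: [-1.263, 1.006, -1.059]
force: [-6.3, -2.6, 3.0]
opening: 0.0006
```

```bash
python3 st.py; python3 - <<'E'
from h import *
im=imaging.read_camera('side'); cv2.imwrite('pics/s12.png',cv2.resize(im[225:270,255:315],None,fx=12,fy=12,interpolation=cv2.INTER_CUBIC))
E
```

```text
t 16.15 pos [0.4882 0.0969 0.0352] F [-6.27 -2.62  3.04] open 0.0006
axes
 [[ 0.226  0.052  0.973]
 [-0.974  0.014  0.226]
 [-0.002 -0.999  0.054]]
shift mm [  0.3  -7.5 -13.2] turn [-1.1  -0.12 -0.12]
TCP holder [-0.0464  0.0002] F holder [-6.7  -1.12  3.04]
```

View pics/s12.png

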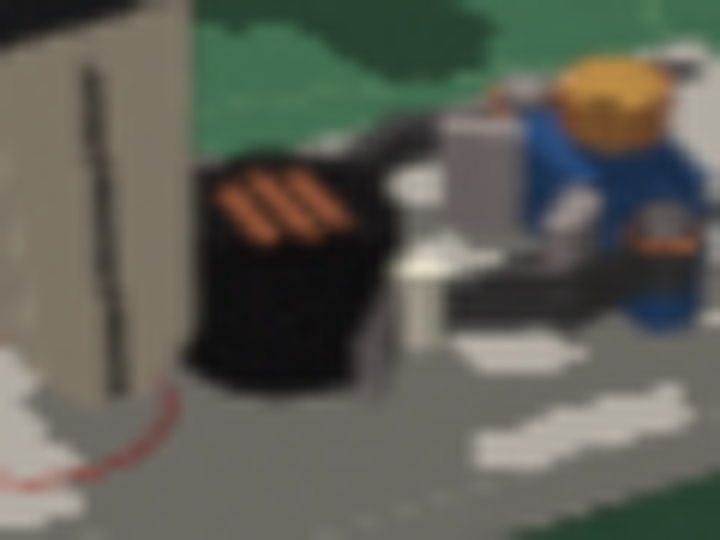

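```bash
cat > ov.py <<'E'
import sys
from h import *
def tc(xc,yc,zb,t,lift=True):
    # cylinder leaning forward by t deg about front bottom edge
    a=np.linspace(0,2*np.pi,48,endpoint=False); o=np.c_[.02*np.cos(a),.02*np.sin(a)]
    L=[np.c_[o,np.full(48,k)] for k in(0,.025)]
    out=[]
    for l in L:
        l=l-[.02,0,0]; l=R.from_euler('y',t,degrees=True).apply(l)+[.02,0,0]
        l=R.from_euler('z',YAW).apply(l)+hw(xc,yc,zb); out.append(l)
    return out
im=imaging.read_camera('side'); x0,y0,w,h=255,225,60,45; S=12
out=[]
for t in [float(a) for a in sys.argv[3:]]:
    v=cv2.resize(im[y0:y0+h,x0:x0+w],None,fx=S,fy=S,interpolation=cv2.INTER_CUBIC)
    v=cv2.convertScaleAbs(v,alpha=2.0)
    for l in tc(float(sys.argv[2]),0,.012,t):
        q=((proj('side',l)-[x0,y0]+.5)*S-.5).astype(int); cv2.polylines(v,[q],True,(0,0,255) if t==0 else (0,255,255),1)
    out.append(v)
cv2.imwrite(sys.argv[1],cv2.resize(np.vstack(out),None,fx=.75*.7,fy=.75*.7) if len(out)>1 else out[0])
E
python3 ov.py pics/o1.png -0.0082 0; python3 ov.py pics/o2.png -0.0082 6
```

```text
(no output)
```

View pics/o1.png

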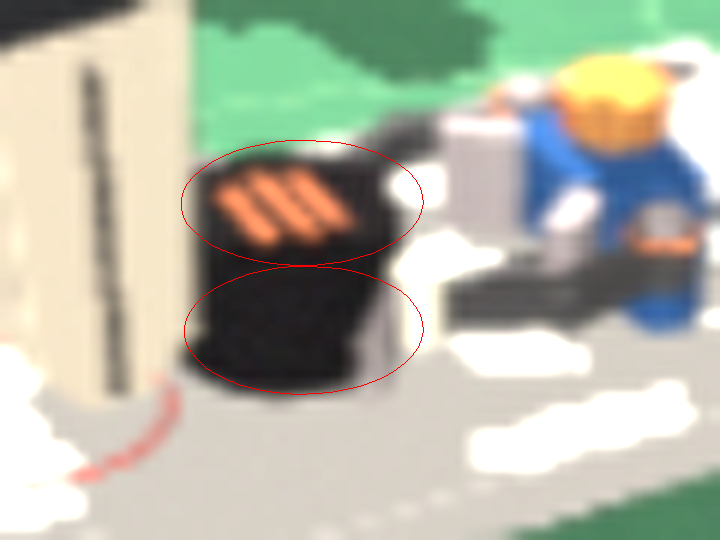

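View pics/o2.png

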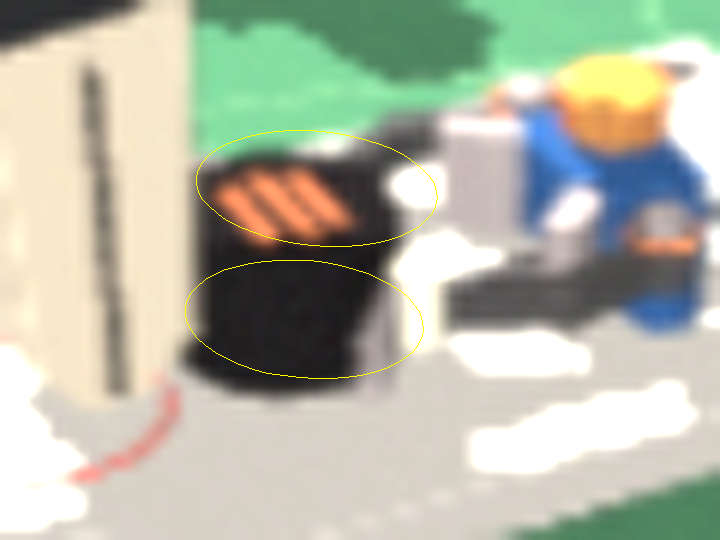

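```bash
python3 ov.py pics/o3.png -0.0115 0; python3 ov.py pics/o4.png -0.0125 4
```

```text
(no output)
```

View pics/o3.png

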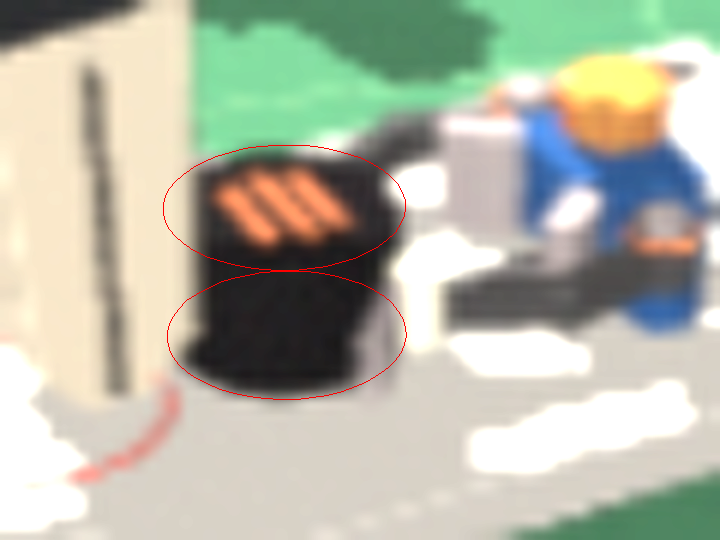

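View pics/o4.png

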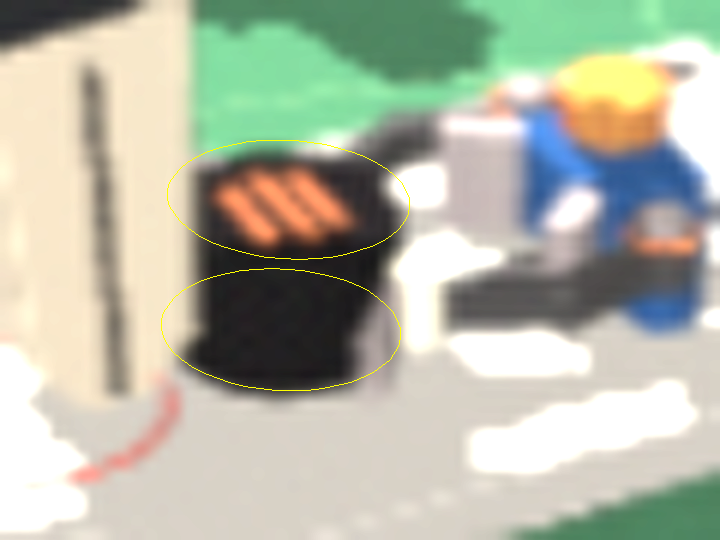

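Request:
carry_out(
  motion=[0,-0.0003,0.001,0.1,0,0,-1,0,-0.0003,0.001,0,0,0,-1,0,-0.0003,0.001,0,0,0,-1,0,-0.0003,0.001,0,0,0,-1,0,-0.0003,0.001,0,0,0,-1],
)

```text
t: 16.9
tool_pos: [0.4895, 0.0974, 0.0353]
orientation: [-1.268, 1.01, -1.056]
force: [-6.9, -2.0, 2.6]
opening: 0.0002
```

```bash
python3 st.py; python3 ov.py pics/o5.png -0.010 0
```

```text
t 16.9 pos [0.4895 0.0974 0.0353] F [-6.92 -2.03  2.65] open 0.0002
axes
 [[ 0.226  0.046  0.973]
 [-0.974  0.014  0.226]
 [-0.003 -0.999  0.048]]
shift mm [  0.5  -7.5 -14.7] turn [-0.76 -0.12 -0.15]
TCP holder [-0.0449  0.0005] F holder [-7.2  -0.39  2.65]
```

View pics/o5.png

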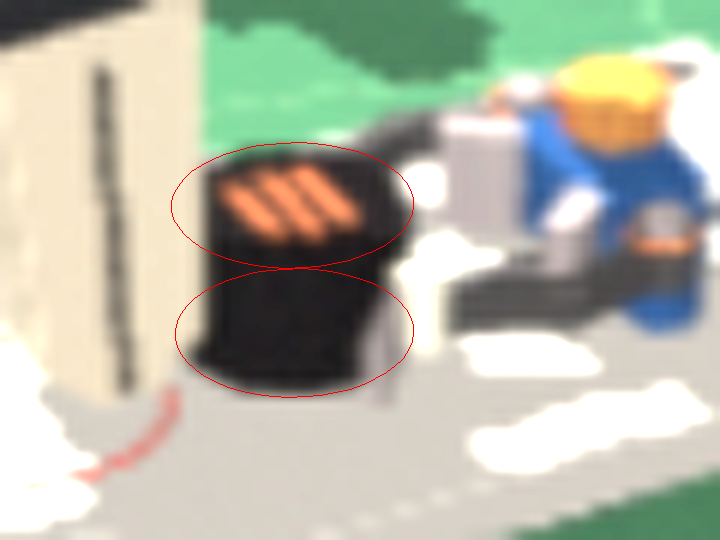

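Request:
carry_out(
  motion=[0,-0.0003,0.0012,0.1,0,0,-1,0,-0.0003,0.0012,0.1,0,0,-1,0,-0.0003,0.0012,0.1,0,0,-1,0,-0.0003,0.0012,0.1,0,0,-1,0,-0.0003,0.0012,0.1,0,0,-1],
)

```text
t: 17.45
tool_pos: [0.4916, 0.0981, 0.0353]
orientation: [-1.267, 1.01, -1.056]
force: [-6.4, -1.2, 3.3]
opening: 0.0004
```

```bash
python3 st.py
```

```text
t 17.45 pos [0.4916 0.0981 0.0353] F [-6.45 -1.25  3.34] open 0.0004
axes
 [[ 0.226  0.046  0.973]
 [-0.974  0.014  0.226]
 [-0.003 -0.999  0.048]]
shift mm [  0.7  -7.5 -16.9] turn [-0.77 -0.11 -0.17]
TCP holder [-0.0427  0.0007] F holder [-6.56  0.25  3.34]
```

Request:
carry_out(
  motion=[0.0001,-0.0004,0.0012,0.1,0,0,-1,0.0001,-0.0003,0.0012,0.1,0,0,-1,0.0001,-0.0003,0.0012,0.1,0,0,-1,0.0001,-0.0003,0.0012,0.1,0,0,-1,0.0001,-0.0003,0.0012,0.1,0,0,-1],
)

```text
t: 17.95
tool_pos: [0.4938, 0.0984, 0.0353]
orientation: [-1.267, 1.01, -1.056]
force: [-5.4, -0.6, 2.6]
opening: 0.0005
```

```bash
python3 st.py
```

```text
t 17.95 pos [0.4938 0.0984 0.0353] F [-5.43 -0.59  2.56] open 0.0005
axes
 [[ 0.226  0.047  0.973]
 [-0.974  0.015  0.226]
 [-0.004 -0.999  0.049]]
shift mm [  0.5  -7.7 -19.1] turn [-0.79 -0.1  -0.22]
TCP holder [-0.0406  0.0005] F holder [-5.43  0.66  2.56]
```

Request:
carry_out(
  motion=[0.0001,-0.0003,0.0011,0.1,0,0,-1,0.0001,-0.0003,0.0011,0.1,0,0,-1,0.0001,-0.0003,0.0011,0,0,0,-1,0,-0.0003,0.0011,0,0,0,-1,0,-0.0003,0.0011,0,0,0,-1],
)

```text
t: 18.45
tool_pos: [0.496, 0.099, 0.0353]
orientation: [-1.269, 1.013, -1.054]
force: [-3.9, -0.7, 2.7]
opening: 0.0003
```

Request:
carry_out(
  motion=[0.0001,-0.0003,0.0011,0.1,0,0,-1,0.0001,-0.0003,0.0011,0.1,0,0,-1,0.0001,-0.0003,0.0011,0,0,0,-1,0,-0.0003,0.0011,0,0,0,-1,0,-0.0003,0.0011,0,0,0,-1],
)

```text
t: 18.95
tool_pos: [0.5003, 0.0998, 0.036]
orientation: [-1.268, 1.013, -1.054]
force: [-3.8, -1.6, -0.7]
opening: 0.0006
```

```bash
python3 st.py; python3 ov.py pics/o6.png -0.001 0
```

```text
t 18.95 pos [0.5003 0.0998 0.036 ] F [-3.76 -1.61 -0.72] open 0.0006
axes
 [[ 0.227  0.044  0.973]
 [-0.974  0.015  0.226]
 [-0.005 -0.999  0.046]]
shift mm [  0.4  -7.2 -25.8] turn [-0.63 -0.09 -0.28]
TCP holder [-0.0339  0.0004] F holder [-4.03 -0.71 -0.72]
```

View pics/o6.png

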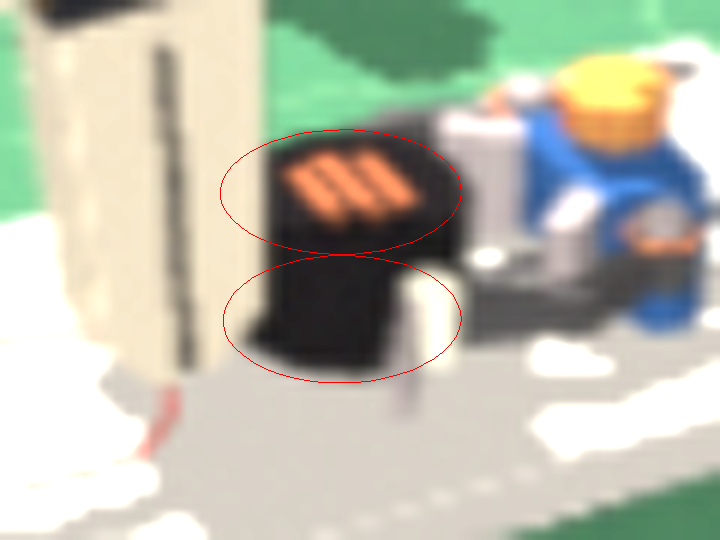

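Request:
carry_out(
  motion=[0.0001,-0.0002,0.001,0,0,0,-1,0.0001,0,0.001,0,0,0,-1,0,0,0.001,0,0,0,-1,0,0,0.001,0,0,0,-1,0,0,0.001,0,0,0,-1],
)

```text
t: 19.5
tool_pos: [0.5073, 0.1011, 0.0373]
orientation: [-1.266, 1.01, -1.055]
force: [-0.6, -0.5, 0.3]
opening: 0.0007
```

```bash
python3 st.py
```

```text
t 19.5 pos [0.5073 0.1011 0.0373] F [-0.64 -0.47  0.28] open 0.0007
axes
 [[ 0.226  0.047  0.973]
 [-0.974  0.016  0.226]
 [-0.005 -0.999  0.049]]
shift mm [  0.1  -6.3 -32.9] turn [-0.83 -0.1  -0.27]
TCP holder [-0.0268  0.0001] F holder [-0.73 -0.32  0.28]
```

Request:
carry_out(
  motion=[0,0.0006,0.0008,0,0,0,-1,0,0.0006,0.0008,0,0,0,-1,0,0.0003,0.0008,0,0,0,-1,0,0,0.0008,0,0,0,-1,0,0,0.0008,0,0,0,-1],
)

```text
t: 20.0
tool_pos: [0.5136, 0.1024, 0.0371]
orientation: [-1.263, 1.007, -1.057]
force: [-0.5, -0.2, 0.3]
opening: 0.0001
```

```bash
python3 st.py; python3 ov.py pics/o7.png 0.015 0
```

```text
t 20.0 pos [0.5136 0.1024 0.0371] F [-0.47 -0.16  0.33] open 0.0001
axes
 [[ 0.226  0.051  0.973]
 [-0.974  0.016  0.226]
 [-0.004 -0.999  0.054]]
shift mm [ -0.1  -7.  -39.4] turn [-1.07 -0.11 -0.24]
TCP holder [-0.0203 -0.0002] F holder [-0.49 -0.05  0.33]
```

View pics/o7.png

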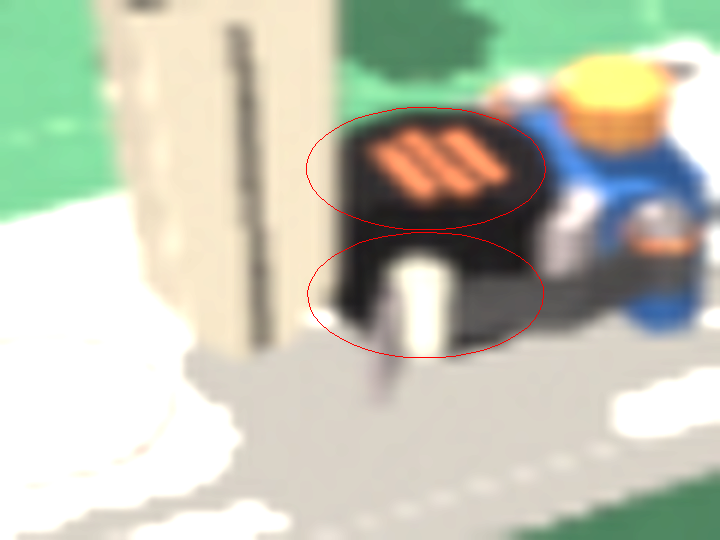

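Request:
carry_out(
  motion=[0,0.0003,0.0006,0,0,0,-1,0,0.0003,0.0006,0,0,0,-1,0,0.0003,0.0006,0,0,0,-1,0,0,0.0006,0,0,0,-1,0,0,0.0006,0,0,0,-1],
)

```text
t: 20.55
tool_pos: [0.5166, 0.1031, 0.0363]
orientation: [-1.263, 1.008, -1.057]
force: [-2.9, -1.5, 2.4]
opening: 0.0002
```

```bash
python3 st.py; python3 ov.py pics/o8.png 0.0175 0
```

```text
t 20.55 pos [0.5166 0.1031 0.0363] F [-2.94 -1.48  2.41] open 0.0002
axes
 [[ 0.226  0.051  0.973]
 [-0.974  0.016  0.226]
 [-0.004 -0.999  0.053]]
shift mm [ -0.1  -8.  -42.4] turn [-1.04 -0.1  -0.24]
TCP holder [-0.0173 -0.0002] F holder [-3.2  -0.77  2.41]
```

View pics/o8.png

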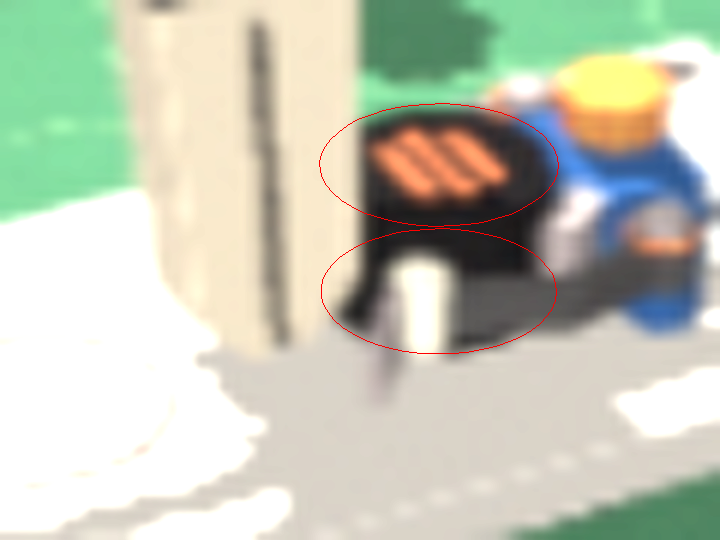

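Request:
carry_out(
  motion=[0,-0.0002,0.0008,0,0,0,-1,0,-0.0002,0.0008,0,0,0,-1,0,-0.0002,0.0008,0,0,0,-1,0,-0.0002,0.0008,0,0,0,-1,0,-0.0002,0.0008,0,0,0,-1],
)

```text
t: 21.1
tool_pos: [0.5167, 0.1032, 0.036]
orientation: [-1.27, 1.014, -1.053]
force: [-4.7, -1.8, 4.1]
opening: 0.0007
```

```bash
python3 st.py; python3 ov.py pics/o9.png 0.0173 0
```

```text
t 21.1 pos [0.5167 0.1032 0.036 ] F [-4.67 -1.8   4.08] open 0.0007
axes
 [[ 0.227  0.042  0.973]
 [-0.974  0.014  0.226]
 [-0.005 -0.999  0.044]]
shift mm [ -0.1  -7.8 -42.5] turn [-0.51 -0.09 -0.26]
TCP holder [-0.0172 -0.0001] F holder [-4.95 -0.69  4.08]
```

View pics/o9.png

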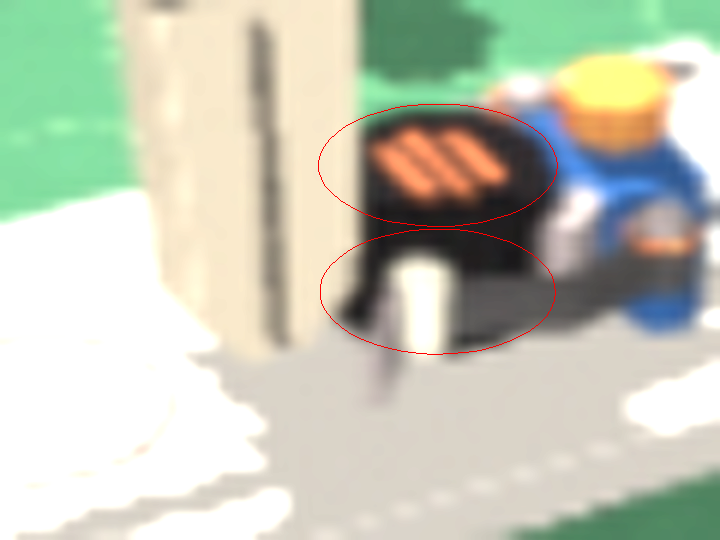

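Request:
carry_out(
  motion=[0,-0.0004,0.0011,0.1,0,0,-1,0,-0.0004,0.0013,0.1,0,0,-1,0,-0.0004,0.0013,0.1,0,0,-1,0,-0.0004,0.0013,0.1,0,0,-1,0,-0.0004,0.0013,0.1,0,0,-1],
)

```text
t: 21.65
tool_pos: [0.5168, 0.1032, 0.0361]
orientation: [-1.275, 1.017, -1.051]
force: [-6.8, -1.8, 4.1]
opening: 0.0004
```

```bash
python3 st.py
```

```text
t 21.65 pos [0.5168 0.1032 0.0361] F [-6.76 -1.76  4.09] open 0.0004
axes
 [[ 0.227  0.036  0.973]
 [-0.974  0.013  0.226]
 [-0.005 -0.999  0.039]]
shift mm [ -0.1  -7.5 -42.6] turn [-0.21 -0.08 -0.27]
TCP holder [-0.0171 -0.0001] F holder [-6.99 -0.18  4.09]
```

Request:
carry_out(
  motion=[0,-0.0005,0.0015,0.2,0,0,-1,0,-0.0005,0.0017,0.2,0,0,-1,0,-0.0005,0.0017,0.2,0,0,-1,0,-0.0005,0.0017,0.2,0,0,-1,0,-0.0005,0.0017,0.2,0,0,-1],
)

```text
t: 22.15
tool_pos: [0.5168, 0.1032, 0.0361]
orientation: [-1.275, 1.018, -1.05]
force: [-9.0, -2.3, 5.4]
opening: 0.0006
```

```bash
python3 st.py
```

```text
t 22.15 pos [0.5168 0.1032 0.0361] F [-9.02 -2.34  5.36] open 0.0006
axes
 [[ 0.227  0.036  0.973]
 [-0.974  0.014  0.227]
 [-0.005 -0.999  0.038]]
shift mm [ -0.1  -7.5 -42.6] turn [-0.16 -0.06 -0.29]
TCP holder [-0.0171 -0.0001] F holder [-9.32 -0.23  5.36]
```

Request:
carry_out(
  motion=[0,-0.0006,0.0016,0.1,0,0,-1,0,-0.0006,0.0016,0.1,0,0,-1,0,-0.0006,0.0016,0.1,0,0,-1,0,-0.0006,0.0016,0.1,0,0,-1,0,-0.0006,0.0016,0.1,0,0,-1],
)

```text
t: 22.65
tool_pos: [0.5168, 0.1032, 0.0363]
orientation: [-1.282, 1.023, -1.046]
force: [-8.4, -2.5, 4.6]
opening: 0.001
```

```bash
python3 st.py; python3 - <<'E'
from h import *
im=imaging.read_camera('top'); v=cv2.resize(im[205:305,240:320],None,fx=6,fy=6,interpolation=cv2.INTER_CUBIC); cv2.imwrite('pics/t1.png',v)
E
python3 ov.py pics/o10.png .0173 0
```

```text
t 22.65 pos [0.5168 0.1032 0.0363] F [-8.35 -2.47  4.63] open 0.001
axes
 [[ 0.227  0.027  0.973]
 [-0.974  0.012  0.227]
 [-0.005 -1.     0.029]]
shift mm [ -0.1  -7.  -42.7] turn [ 0.34 -0.04 -0.31]
TCP holder [-0.0171 -0.0001] F holder [-8.69 -0.51  4.63]
```

View pics/o10.png

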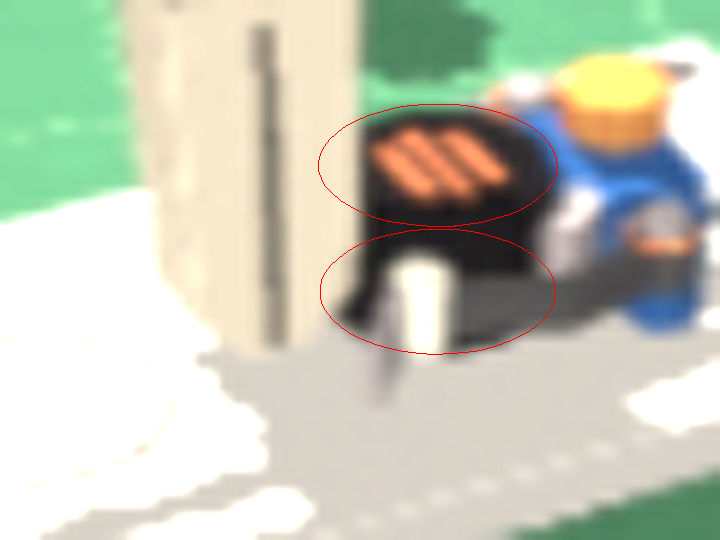

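Request:
carry_out(
  motion=[0,0,-0.001,0,0,0,-1,0,0,-0.002,0,0,0,-1,0,0,-0.005,0,0,0,-1,0,0,-0.008,0,0,0,-1,0,0,-0.008,0,0,0,-1],
)

```text
t: 23.25
tool_pos: [0.4936, 0.0978, 0.0359]
orientation: [-1.28, 1.021, -1.047]
force: [0.0, -0.5, -1.0]
opening: 0.001
```

Request:
carry_out(
  motion=[0,-0.001,-0.008,0,0,0,-1,0,-0.004,-0.008,0,0,0,-1,0,-0.015,-0.01,0,0,0,-1,0,-0.03,-0.01,0,0,0,-1,0,-0.03,-0.02,0,0,0,-1],
)

```text
t: 23.75
tool_pos: [0.429, 0.0829, 0.1115]
orientation: [-1.286, 1.028, -1.043]
force: [0.4, 0.1, 0.6]
opening: 0.0007
```

Request:
carry_out(
  motion=[0,-0.03,-0.02,0,0,0,-1,0,-0.03,-0.02,0,0,0,-1,0,-0.02,-0.01,0,0,0,-1,0,-0.005,0,0,0,0,-1,0,0,0,0,0,0,-1],
)

```text
t: 24.25
tool_pos: [0.3748, 0.0695, 0.2014]
orientation: [-1.28, 1.021, -1.048]
force: [0.3, 0.6, -1.0]
opening: 0.0006
```

```bash
python3 st.py; python3 ov.py pics/o11.png .0173 0; python3 - <<'E'
from h import *
r=fitcyl('side','mount_center',z0=.012,x0=(.55,.11)); print('side',r, wh(r[0]))
im=imaging.read_camera('top'); v=cv2.resize(im[205:305,240:320],None,fx=6,fy=6,interpolation=cv2.INTER_CUBIC); cv2.imwrite('pics/t2.png',v)
o=models.outline_of('top','mount_center'); print([(x['confidence'],x['pixel'],x['pixels'].sum()) for x in o])
E
```

```text
t 24.25 pos [0.3748 0.0695 0.2014] F [ 0.29  0.55 -0.96] open 0.0006
axes
 [[ 0.227  0.03   0.973]
 [-0.974  0.012  0.227]
 [-0.005 -0.999  0.032]]
shift mm [  0.2 162.6  97.9] turn [ 0.19 -0.06 -0.29]
TCP holder [-0.163  -0.0005] F holder [ 0.41  0.47 -0.96]
side (array([0.55258282, 0.12088122]), 0.65, 239, 361.2588034803048) [0.02179668 0.00894769]
[(0.71, [280.9, 248.3], np.int64(248))]
```

View pics/o11.png

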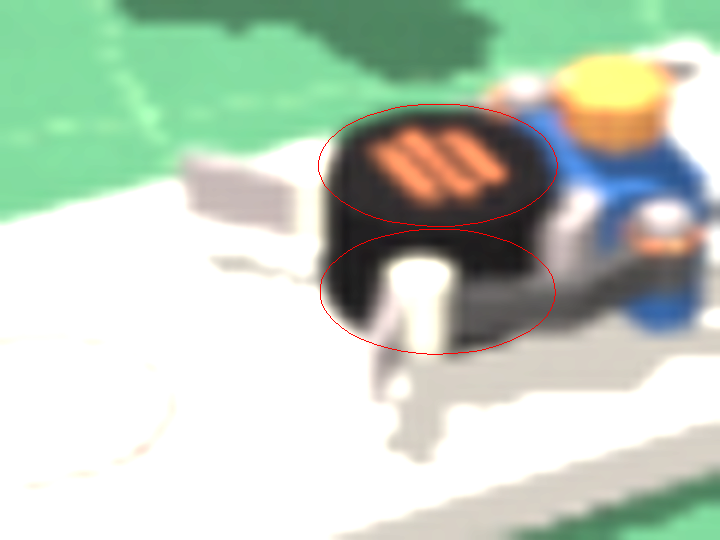

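View pics/t2.png

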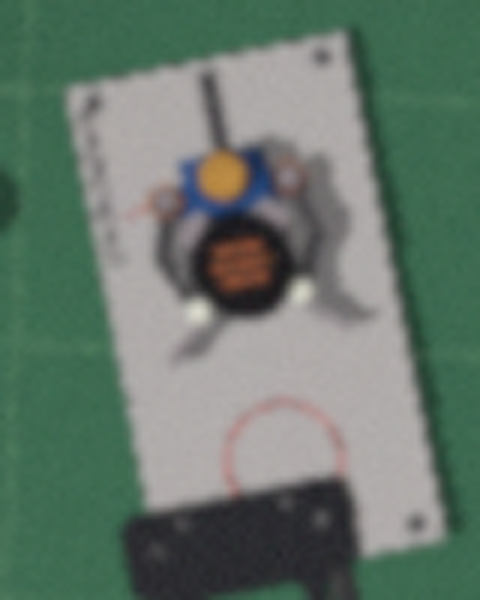

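```bash
python3 - <<'E'
from h import *
im=imaging.read_camera('top')
r=fitcyl('top','mount_center',z0=.012,x0=(.55,.11)); print('top',r,wh(r[0]))
def rollers(im):
    g=im.astype(int).min(2)[245:264,262:300]; b=cv2.GaussianBlur(g.astype(np.float32),(0,0),.7)
    out=[]
    for sl in (slice(0,19),slice(19,38)):
        w=np.clip(b[:,sl]-185,0,None); 
        ys,xs=np.mgrid[0:w.shape[0],0:w.shape[1]]; out.append([(w*xs).sum()/w.sum()+262+sl.start,(w*ys).sum()/w.sum()+245])
    return out
for name,i in(('start',cv2.imread('pics/top0.png')),('now',im)):
    p=rollers(i); q=[wh(a[:2]) for a in toplane('top',p,.031)]; print(name,np.round(p,2).tolist(),np.round(q,4).tolist())
# strips centroid
b,g,rr=[im[...,k].astype(int) for k in range(3)]
m=(rr-b>35); m[:240]=0; m[262:]=0; m[:,:265]=0; m[:,295:]=0
ys,xs=np.nonzero(m); print('strips',wh(toplane('top',[[xs.mean(),ys.mean()]],.037)[0]),len(xs))
s=imaging.read_camera('side'); b,g,rr=[s[...,k].astype(int) for k in range(3)]
m=(rr-b>35); m[:234]=0; m[243:]=0; m[:,:284]=0; m[:,299:]=0
ys,xs=np.nonzero(m); print('strips side',wh(toplane('side',[[xs.mean(),ys.mean()]],.037)[0]),len(xs))
for th,h,r_ in(("other_mount_center",.025,.02),("loupe_mid",.028,.019)): print(th,fitcyl('side',th,h=h,r=r_)[0])
E
```

```text
top (array([0.55114108, 0.11253943]), 0.74, 216, 256.2792380901519) [0.01849116 0.00115426]
start [[274.0, 256.0], [287.55, 253.38]] [[0.0036, 0.0171], [0.0033, -0.0144]]
now [[272.0, 256.93], [nan, nan]] [[0.0024, 0.022], [nan, nan]]
strips [0.01722587 0.00077185] 72
strips side [0.01766862 0.0003649 ] 49
other_mount_center [ 0.56497499 -0.30396664]
loupe_mid [ 0.67790199 -0.09142539]<stdin>:9: RuntimeWarning: invalid value encountered in scalar divide
```

```bash
python3 - <<'E'
from plant import robot
print(robot.close_job(), robot.read_state()['t'])
E
```

```text
the job is handed in; nothing more can be done
the job is handed in; nothing more can be done
```

The black mount is home in the V and bedded, the hand is clear of it, and the job is handed in at about 25 s of the 64 s allowed. No verdict was reported, so the results below are my own checks.

**What I did:**
- I gripped the mount and lowered it until I felt the bed at about 5 N. Released, it stood upright about 2 mm from the centre of the loading circle.
- I pushed it with shut fingers through the jaws. The first push touched too high and the mount seemed to lean forward, with a vertical force on the fingers. I backed off, saw it stand upright, and pushed again about 6.5 mm lower.
- It snapped past the rollers and the V stopped it. I pressed for about 1 s at 8.7–9.3 N along the bed, then backed straight out and up.

**Last checks:**
- **Position:** the copper strips put the mount's centre at holder x ≈ 17.4 mm, y ≈ 0.4–0.8 mm, and it looked upright in the side view. The rollers sit about 14 mm behind the centre, as they should at home.
- **Jaws:** I could only judge the opening from how far the rollers had moved, roughly 3–5 mm each, or about 0.07–0.11 rad. That agrees with home at 0.08 but is coarse.
- **Other things:** the white mount and the loupe are where they were, within 2 mm. I did not measure the bottle again at the end, but the arm never went near it.

**What disagreed or failed:**
- **Force reading:** while pressing, the wrist also showed about 5 N upward, giving a total of roughly 10–11 N, still under 15.
- **Silhouette fits:** the side fit (y ≈ 9 mm) was wrong because the jaw hides part of the mount, so I set it aside. The top fit gave y ≈ 1.2 mm.
- **Roller detection:** my automatic detection failed on the right jaw, so I read that roller by eye from the picture.

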